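# Size the burner rings, seal the tagine and slide it to its place

## Task

The tagine is to simmer over the smallest burner ring on hand: slide every ring from the bamboo tray down the stepped cone until it stops level on its own step, widest bore first so that none blocks another, and press the lid's gasket down all round the steel insert until every sector is fully seated. Only then slide the insert along the hob, without lifting it off, and centre it on the circle whose number of studs equals the step, counted from the top, at which the smallest-bored ring stopped. Leave the rings on the cone and the other things where they stand.

Things in the scene. Friction and masses are not known exactly. Their poses are not given: they have to be found in the camera images.
- hob: fixed black hob slab, 150 x 600 x 6 mm, long side along its own y; origin at the centre of its underside, z up, top surface 6 mm above the origin. It carries three grey-lined circles in a row and the stepped sizing cone near its -y end
- cone (a point): axis of the wooden sizing cone at the hob's top. Foot 80 mm across, 8 high; stop collar 60 across up to 20 mm; then four tapered steps 13 mm high. Step floors above this point: step 1 (top) 59, step 2 46, step 3 33, step 4 20 mm; step n has n dark grooves. Diameters foot to top: step 4 51.6-49.6, 3 42.6-40.6, 2 33.6-31.6, 1 24.6-23; nose tip at 74 mm, 8 mm across
- circle1 (a point): centre, on the hob's top surface, of the 100 mm grey-lined circle marked with one stud; nearest the side where the insert starts (rows of small flat steel studs in front of and behind the circle)
- circle2 (a point): centre, on the hob's top surface, of the 100 mm grey-lined circle marked with two studs; the middle one (rows of small flat steel studs in front of and behind the circle)
- circle3 (a point): centre, on the hob's top surface, of the 100 mm grey-lined circle marked with three studs; nearest the cone (rows of small flat steel studs in front of and behind the circle)
- ring1: loose flat aluminium burner ring, 68 mm outside diameter (same for all rings), 10 mm high, bore 27 mm: it stops on step 1 of the cone; lies flat on the tray at first, may be absent; origin on its axis at its underside, z along its axis
- ring2: loose flat aluminium burner ring, 68 mm outside diameter (same for all rings), 10 mm high, bore 36 mm: it stops on step 2 of the cone; lies flat on the tray at first, may be absent; origin on its axis at its underside, z along its axis
- ring3: loose flat aluminium burner ring, 68 mm outside diameter (same for all rings), 10 mm high, bore 45 mm: it stops on step 3 of the cone; lies flat on the tray at first, may be absent; origin on its axis at its underside, z along its axis
- ring4: loose flat aluminium burner ring, 68 mm outside diameter (same for all rings), 10 mm high, bore 54 mm: it stops on step 4 of the cone; lies flat on the tray at first, may be absent; origin on its axis at its underside, z along its axis
- insert: loose round stainless steel tagine insert, 110 mm diameter, about 0.7 kg, its glass lid in place; origin at the centre of its underside, z up. Steel wall 56 mm high, lid glass top at 60 mm, then a stem and a round wooden knob 28 mm in diameter from 70 to 98 mm above the origin, on the axis. Gasket sectors lie all round on the rim
- gasket1 (a joint): how far lid gasket sector 1 is pressed down: 0 proud, 0.006 m fully seated (hard stop); yields at about 5 N, stays where left. Sector centre: 43 mm from the insert's axis, 0 degrees from the insert's x axis towards its y; 19 mm wide radially, 36 mm around; its top is 69 mm minus this value above the insert's underside
- gasket2 (a joint): how far lid gasket sector 2 is pressed down: 0 proud, 0.006 m fully seated (hard stop); yields at about 5 N, stays where left. Sector centre: 43 mm from the insert's axis, 60 degrees from the insert's x axis towards its y; 19 mm wide radially, 36 mm around; its top is 69 mm minus this value above the insert's underside
- gasket3 (a joint): how far lid gasket sector 3 is pressed down: 0 proud, 0.006 m fully seated (hard stop); yields at about 5 N, stays where left. Sector centre: 43 mm from the insert's axis, 120 degrees from the insert's x axis towards its y; 19 mm wide radially, 36 mm around; its top is 69 mm minus this value above the insert's underside
- gasket4 (a joint): how far lid gasket sector 4 is pressed down: 0 proud, 0.006 m fully seated (hard stop); yields at about 5 N, stays where left. Sector centre: 43 mm from the insert's axis, 180 degrees from the insert's x axis towards its y; 19 mm wide radially, 36 mm around; its top is 69 mm minus this value above the insert's underside
- gasket5 (a joint): how far lid gasket sector 5 is pressed down: 0 proud, 0.006 m fully seated (hard stop); yields at about 5 N, stays where left. Sector centre: 43 mm from the insert's axis, 240 degrees from the insert's x axis towards its y; 19 mm wide radially, 36 mm around; its top is 69 mm minus this value above the insert's underside
- gasket6 (a joint): how far lid gasket sector 6 is pressed down: 0 proud, 0.006 m fully seated (hard stop); yields at about 5 N, stays where left. Sector centre: 43 mm from the insert's axis, 300 degrees from the insert's x axis towards its y; 19 mm wide radially, 36 mm around; its top is 69 mm minus this value above the insert's underside
- tray: fixed shallow bamboo tray, 171 x 806 mm, long side along its y; origin at the centre of its underside; floor 6 mm and rim 13 mm above it. The rings lie in it
- cup1: loose white ceramic spice cup, 54 mm across the rim, 45 mm high, standing in the tray; leave alone; origin at the centre of its underside
- cup2: loose white ceramic spice cup, 54 mm across the rim, 45 mm high, standing in the tray; leave alone; origin at the centre of its underside
- cup3: loose white ceramic spice cup, 54 mm across the rim, 45 mm high, standing in the tray; leave alone; origin at the centre of its underside
- jar: loose amber glass jar, 70 mm across, 110 mm high, leave alone; origin at the underside
- mortar: loose marble mortar bowl, 100 mm across, 70 mm high, leave alone; origin at the underside
- oil: loose green oil bottle, 60 mm across, 190 mm high, leave alone; origin at the underside
- salt: loose white can, 72 mm across, 90 mm high, leave alone; origin at the underside
Not all that is in view belongs to the job. Leave any blue or red look-alike of the ring4 alone. Leave any brown look-alike of the ring3 alone.

How it is judged:
By the outcome, as a careful person would: the job done as asked, in the order asked, and still so for the second after the job is handed in, with the robot touching nothing.
Of ring1, ring2, ring3, ring4 only 2 to 3 are there at a start; the rules pass over those that are not, and their reading is None.
At some moment in a run one of ring1, ring2, ring3, ring4, insert may be knocked a few centimetres aside while the robot is not near it.
Once in a run the grip may slacken for a moment while it holds something.
It also fails if it takes over 210 s, if anything falls off the work surface, if the arm or the gripper's body presses on something with over 40 N, if the wrist force passes 120 N, or if a joint passes its speed limit or range.

## Robot

A 6-joint arm with a two-finger parallel gripper is mounted at the origin on the work surface. World frame = base frame: x ahead of the robot, y to its left, z up, the work surface at z = 0. Lengths are in m, angles in rad, forces in N, time in s.
With the tool pointing down it reaches from about 0.325 to 0.925 m from the base axis. Payload 3.1 kg.
Tool frame: the origin (TCP) lies midway between the tips of the shut fingers; the grasp point (between the pads) lies 19 mm behind it; z points along the fingers, y is the line along which they close (so a half turn about z gives the same grasp; the last joint's range is limited). The gripper opens to 85 mm and grips with 20 to 120 N. Pads are 22 mm wide; open, the fingers measure 114 mm over their backs; the gripper's body (76 mm by 85 mm) begins 54 mm behind the grasp point. The pads swing forward as they close: fully open they stand 13 mm farther back than shut.
Start: joints at [-1.309, 0.217, 1.613, -0, 1.311, -0.112], TCP at [0.228, -0.582, 0.231] pointing down, gripper open.
Joint ranges: [-2.75, 2.75], [-0.78, 2.1], [0.31, 2.55], [-1.13, 4.27], [0.13, 2.63], [-2.58, 2.58]. Speed limits (rad/s): [2.79, 2.79, 3.14, 3.14, 3.14, 3.14].

## Interface

Orientations are given as [roll, pitch, yaw] about the fixed x, y, z axes, in that order (R = Rz(yaw) Ry(pitch) Rx(roll)).
In Python, from bench import arm gives the robot as it stands. The module is installed in compiled form; this text tells all that it offers.
- The arm moves only by the tool jog_arm, never from a script. Its argument "plan" is a list of rows, each a list of 3 entries, a list of its own where there are three numbers: the opening, from 0 (shut) to 1 (fully open), then the shift along the tool's x, y, z normalised to -1 to 1, where 1 is 0.6 m, then the turn about the tool's z normalised to -1 to 1, where 1 is 180 degrees. A call has 1 to 10 rows; each row is the pose to reach, as a shift and turn from the pose commanded when the call began, along the tool's axes at that moment, turning the shorter way round; what a row does not reach only later rows make up. A row lasts 1/8 s, in which the tool goes at most 62.5 mm and 10.7 degrees, less where a joint would pass 70% of its speed; a pose out of reach is approached as far as the arm can. A call with a number of a shift or a turn outside -1 to 1 is refused whole. A call with a gripper value outside its range is refused whole. The fingers move at their own pace and stop on an object; the grip force is fixed at half the most. Time passes only in rows, so rows that repeat a pose let the fingers close. It gives the time, the measured TCP pose, the force, the opening and the grip force at its end, in the units of the state.
- arm.get_obs(): the state, without advancing time (a new reading comes with each control period).
- arm.read_camera(name): name is "scene" or "top"; returns a dict with "color" (400x640x3 uint8, blue, green, red), "intrinsics" (3x3 intrinsics, pixels), "dist" ([k1, k2, p1, p2, k3] as OpenCV has them; the pictures are not rectified), "view" (4x4, takes a point from world to camera coordinates). Camera axes: x right, y up, looking along -z (the intrinsics and any distortion apply to the point x, -y, -z); pixel columns grow to the right and rows downward; lengths in m; the calibration is good to about 2 mm. A picture is of the moment at which its call begins. There is no depth.
- arm.finish_job(): hands the job in; it is judged then, once.
Trained networks look in a picture, given as the dict that the camera call returned (one of the last four; its "shot" number tells which), for a name from the list of things; names that differ only in an ending like _2 or _b are one class to them, and where a whole thing is asked for, a point or a joint stands for the part that bears it (a point fixed in the world has none). Each returns a list of dicts, best first, with "p" (0 to 1); they miss things now and then, are a little off and sometimes report something else, mostly with a low value. They report only what shows in the picture. A call takes as long as a camera call. They do not tell look-alikes from the thing itself.
- arm.look_for(picture, query): "xy" ([column, row] as shares, 0 to 1, of the picture: columns of its width, rows of its height, amid what is visible of it).
The state is a dict: "time_s": time; "joint_pos": joint angles; "dq": joint speeds; "tau": joint torques, N m; "tcp_pos": TCP position; "eef_rot": TCP orientation; "ft_force": force on the tool from outside, world axes, zero at the start; "torque": the same for the moment, N m; "grip_width": opening from 0.0 (shut) to 1.0 (fully open); "grip_force": force on a finger pad.
Only numpy, scipy, OpenCV 4.12 (cv2) and the standard library are available. Lean on these libraries where they do the work, as an engineer would, in place of code of your own. Each camera call takes 0.05 s, during which the arm holds its last target. There are 200 camera calls.

## Working session

There is one attempt and no reset: what is moved stays moved. The work goes in short steps, Python scripts to look and compute and a tool call to move; the robot and the scene stay as the last step left them, time stands still between calls to the robot, and variables do not carry over. Pictures are saved under pics/ and viewed, at most 14 in all, crops included, and the job is handed in when it is done.

Besides the shell and the picture viewer there is one more tool, called as name([rows], argument=value, ...), one row to a line, values as JSON. jog_arm: Moves the arm, as the interface text tells. Scaled input: -1 to 1 covers 0.6 m each way for a shift and 180 degrees each way for a turn. Its arguments: {"type":"object","properties":{"plan":{"type":"array","items":{"type":"array"}}},"required":["plan"]}

```bash
ls; mkdir -p pics
cat > h.py <<'E'
import numpy as np,cv2,json
from bench import arm
def shot(n,f=None):
    p=arm.read_camera(n)
    if f: cv2.imwrite('pics/'+f,p['color'])
    return p
def ray(p,uv):
    K=np.array(p['intrinsics'],float);d=np.array(p['dist'],float);V=np.array(p['view'],float)
    n=cv2.undistortPoints(np.array([[uv]],float),K,d)[0,0]
    R=V[:3,:3];t=V[:3,3]
    return -R.T@t, R.T@np.array([n[0],-n[1],-1.])
def w(p,uv,z):
    c,d=ray(p,uv); return c+d*(z-c[2])/d[2]
def px(p,P):
    V=np.array(p['view'],float);c=(V[:3,:3]@np.atleast_2d(P).T).T+V[:3,3]
    q=c*np.array([1,-1,-1.])
    return cv2.projectPoints(q,np.zeros(3),np.zeros(3),np.array(p['intrinsics'],float),np.array(p['dist'],float))[0][:,0]
E
python3 - <<'E'
from h import *
o=arm.get_obs();print({k:np.round(v,3).tolist() for k,v in o.items()})
for n in('top','scene'):
    p=shot(n,n+'0.png');c,_=ray(p,(320,200));print(n,c.round(3),w(p,(320,200),0).round(3))
    for q in ['ring1','ring2','ring3','ring4','insert','hob','cone','tray','cup1','circle1']:
        try:print(q,[(round(d['p'],2),[round(d['xy'][0]*640),round(d['xy'][1]*400)]) for d in arm.look_for(p,q)])
        except Exception as e:print(q,e)
E
```

```text
pics
{'time_s': 0.0, 'joint_pos': [-1.309, 0.218, 1.615, 0.0, 1.311, -0.112], 'dq': [-0.001, 0.001, -0.002, -0.002, -0.001, 0.001], 'tau': [0.002, -39.684, -30.385, 0.0, 0.01, -0.0], 'tcp_pos': [0.228, -0.581, 0.23], 'eef_rot': [-3.139, -0.0, 0.374], 'ft_force': [-0.303, 0.448, -0.035], 'torque': [-0.032, -0.042, -0.03], 'grip_force': 0.0, 'grip_width': 0.999}
top [0.434 0.012 1.352] [ 0.508 -0.011  0.   ]
ring1 [(0.73, [225, 225]), (0.71, [401, 222]), (0.7, [212, 291]), (0.6, [412, 287]), (0.58, [153, 277]), (0.53, [285, 233])]
ring2 [(0.73, [225, 225]), (0.71, [401, 222]), (0.7, [212, 291]), (0.6, [412, 287]), (0.58, [153, 277]), (0.53, [285, 233])]
ring3 [(0.73, [225, 225]), (0.71, [401, 222]), (0.7, [212, 291]), (0.6, [412, 287]), (0.58, [153, 277]), (0.53, [285, 233])]
ring4 [(0.73, [225, 225]), (0.71, [401, 222]), (0.7, [212, 291]), (0.6, [412, 287]), (0.58, [153, 277]), (0.53, [285, 233])]
insert [(0.94, [226, 168]), (0.69, [324, 171])]
hob [(0.87, [324, 172])]
cone [(0.66, [320, 176])]
tray [(0.72, [316, 227]), (0.19, [323, 171])]
cup1 [(0.7, [314, 233]), (0.64, [437, 235]), 
[... 243 characters left out ...]
 (0.51, [371, 206]), (0.47, [496, 244])]
ring2 [(0.73, [314, 125]), (0.58, [281, 160]), (0.57, [408, 240]), (0.55, [443, 196]), (0.51, [371, 206]), (0.47, [496, 244])]
ring3 [(0.73, [314, 125]), (0.58, [281, 160]), (0.57, [408, 240]), (0.55, [443, 196]), (0.51, [371, 206]), (0.47, [496, 244])]
ring4 [(0.73, [314, 125]), (0.58, [281, 160]), (0.57, [408, 240]), (0.55, [443, 196]), (0.51, [371, 206]), (0.47, [496, 244])]
insert [(0.74, [384, 274]), (0.33, [310, 230])]
hob [(0.56, [313, 230]), (0.4, [440, 250])]
cone [(0.68, [310, 229]), (0.38, [345, 185])]
tray [(0.56, [366, 208])]
cup1 [(0.91, [441, 250]), (0.72, [269, 134]), (0.67, [425, 322]), (0.48, [344, 183])]
circle1 [(0.66, [311, 230])]
```

```bash
python3 -c "
import cv2
a=cv2.imread('pics/top0.png');cv2.imwrite('pics/top0c.png',cv2.resize(a[90:320,110:510],(800,460),interpolation=cv2.INTER_CUBIC))"
```

```text
(no output)
```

View pics/top0c.png

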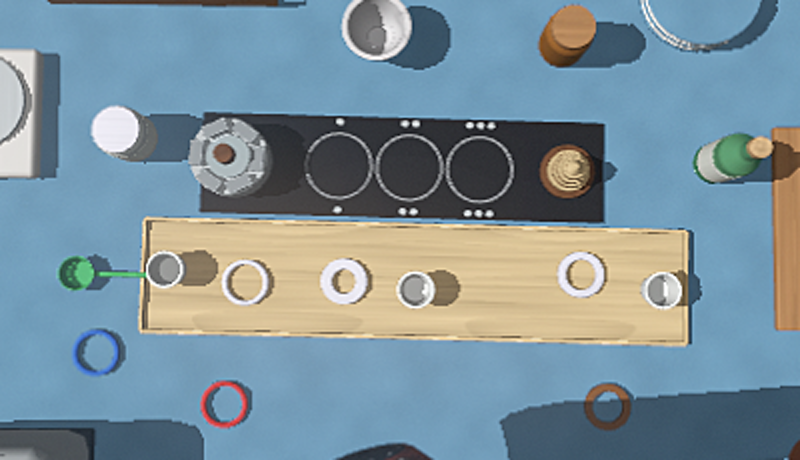

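View pics/scene0.png

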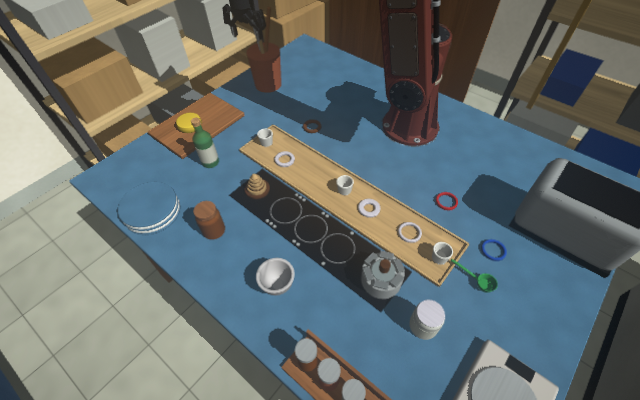

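The crop shows three white rings on the tray at about top px (233,231), (283,231) and (400,227). The insert is at (225,168), the cone at (395,176), and the circles lie between them. Next I'll measure bores and poses.

```bash
cat >> h.py <<'E'
def ringfit(p,uv,zt,show=False,R=30):
    """ellipse contours of low-saturation ring near uv -> outer dia, bore dia, centre (top face height zt)"""
    s=8;u,v=map(int,uv);R=int(R);c=p['color'][v-R:v+R,u-R:u+R]
    hsv=cv2.cvtColor(c,cv2.COLOR_BGR2HSV);sat=cv2.resize(hsv[...,1],None,fx=s,fy=s,interpolation=cv2.INTER_LINEAR)
    val=cv2.resize(hsv[...,2],None,fx=s,fy=s,interpolation=cv2.INTER_LINEAR)
    m=((sat<55)&(val>130)).astype(np.uint8)
    cs,h=cv2.findContours(m,cv2.RETR_CCOMP,cv2.CHAIN_APPROX_NONE);out=[]
    for k,ct in enumerate(cs):
        if cv2.contourArea(ct)<20*s*s:continue
        pts=(ct[:,0]+.5)/s-.5+[u-R,v-R]
        wp=np.array([w(p,q,zt)[:2] for q in pts[::4]])
        (cx,cy),(a,b),_=cv2.fitEllipse(wp.astype(np.float32)*1000)
        out.append((('hole' if h[0][k][3]>=0 else 'outer'),round(cx,1),round(cy,1),round(a,1),round(b,1)))
    return out
E
python3 - <<'E'
from h import *
p=shot('top')
for uv in [(233,231),(283,231),(400,227)]:
    print(uv,ringfit(p,uv,.016,R=20))
for n,uv,z in [('c1',(279.5,173),.006),('c2',(314.5,173.5),.006),('c3',(349.5,174.5),.006),('nose',(395,174),.078),('foot',(393,176.5),.01),('knob',(222,166.5),.104),
 ('hobTL',(212,146),.006),('hobTR',(412,152),.006),('hobBR',(412,201),.006),('hobBL',(210,195),.006),('trayTL',(183,199),.013),('trayTR',(454,205),.013),('trayBR',(454,262),.013),('trayBL',(181,255),.013),
 ('cup1',(192,224.5),.045),('cup2',(318,234.5),.045),('cup3',(442,234.5),.045)]:
    print(n,w(p,uv,z).round(4))
E
```

```text
(233, 231) [('outer', 414.8, 246.6, 68.4, 70.2), ('hole', 415.0, 246.6, 50.4, 52.0)]
(283, 231) [('outer', 417.8, 101.7, 68.5, 70.5), ('hole', 417.4, 101.8, 32.4, 34.7)]
(400, 227) [('outer', 430.0, -246.4, 68.4, 70.3), ('hole', 430.1, -246.4, 40.7, 44.0)]
c1 [0.5879 0.1105 0.006 ]
c2 [0.5872 0.0059 0.006 ]
c3 [ 0.5851 -0.0987  0.006 ]
nose [ 0.5794 -0.2213  0.078 ]
foot [ 0.5796 -0.2278  0.01  ]
knob [0.5934 0.2624 0.104 ]
hobTL [0.6673 0.313  0.006 ]
hobTR [ 0.6542 -0.2855  0.006 ]
hobBR [ 0.5073 -0.2847  0.006 ]
hobBL [0.5204 0.3158 0.006 ]
trayTL [0.5075 0.3932 0.013 ]
trayTR [ 0.4961 -0.4066  0.013 ]
trayBR [ 0.3291 -0.4042  0.013 ]
trayBL [0.3435 0.3944 0.013 ]
cup1 [0.4327 0.3564 0.045 ]
cup2 [ 0.4065 -0.0053  0.045 ]
cup3 [ 0.4096 -0.3612  0.045 ]
```

Bores read about 51, 33.5 and 42, with a bias of about -2.5. So these are ring4, ring2 and ring3, with no ring1, and the target is circle2. Next, a precise cone, circle and insert fit.

```bash
cat >> h.py <<'E'
from scipy.optimize import minimize
CONE=[(.04,0),(.04,.008),(.03,.008),(.03,.02),(.0258,.02),(.0248,.033),(.0213,.033),(.0203,.046),(.0168,.046),(.0158,.059),(.0123,.059),(.0115,.072),(.004,.074)]
INS=[(.055,0),(.055,.056),(.0525,.066)]
TH=np.linspace(0,2*np.pi,60,endpoint=False)
def sil(p,prof,x,y,z0,s,box):
    m=None
    u0,v0,W,H=box;m=np.zeros((H*s,W*s),np.uint8);prev=None
    for r,z in prof:
        q=(px(p,np.c_[x+r*np.cos(TH),y+r*np.sin(TH),0*TH+z0+z])-[u0,v0]+.5)*s
        if prev is not None: cv2.fillPoly(m,[cv2.convexHull(np.vstack([prev,q]).astype(np.float32)).astype(np.int32)],1)
        prev=q
    return m
def fit(views,prof,x0,z0=.006,s=6):
    """views: list of (picture, maskfn(bgr)->bool, half)"""
    dat=[]
    for p,fn,h in views:
        u,v=px(p,[[x0[0],x0[1],z0+.03]])[0].astype(int);c=cv2.resize(p['color'][v-h:v+h,u-h:u+h],None,fx=s,fy=s,interpolation=cv2.INTER_LINEAR)
        m=fn(c).astype(np.uint8);dat.append((p,m,(u-h,v-h,2*h,2*h)))
    f=lambda a:sum((sil(p,prof,a[0]/1000,a[1]/1000,z0,s,b)!=m).sum()/s/s for p,m,b in dat)
    r=minimize(f,np.array(x0[:2])*1000,method='Nelder-Mead',options=dict(initial_simplex=np.array(x0[:2])*1000+np.array([[-3,-3],[4,0],[0,4]]),xatol=.05,fatol=.05))
    return r.x/1000,r.fun,[int(d[1].sum()/s/s) for d in dat]
def brown(c):
    h=cv2.cvtColor(c,cv2.COLOR_BGR2HSV);return (h[...,0]<30)&(h[...,1]>60)&(h[...,2]>70)
def circ(p,uv,z,r=.05):
    "refine grey circle centre: maximise brightness on the line"
    g=cv2.cvtColor(p['color'],cv2.COLOR_BGR2GRAY).astype(np.float32)
    c=w(p,uv,z)
    def f(a):
        q=px(p,np.c_[a[0]/1000+r*np.cos(TH),a[1]/1000+r*np.sin(TH),0*TH+z]).astype(np.float32)
        return -cv2.remap(g,q[None,:,0],q[None,:,1],cv2.INTER_LINEAR).mean()
    x0=c[:2]*1000
    return min((minimize(f,x0+d,method='Nelder-Mead',options=dict(initial_simplex=x0+d+np.array([[0,0],[3,0],[0,3]]))) for d in ([0,0],[-3,-3],[3,3],[-3,3],[3,-3])),key=lambda r:r.fun).x/1000
E
python3 - <<'E'
from h import *
a=shot('top');b=shot('scene')
x0=(.5796,-.228)
for vs in ([(a,brown,24)],[(b,brown,22)],[(a,brown,24),(b,brown,22)]): print('cone',fit(vs,CONE,x0))
for uv in [(279.5,173),(314.5,173.5),(349.5,174.5)]:
    c=circ(a,uv,.006); uv2=px(b,[[c[0],c[1],.006]])[0]; print('circ',c.round(4),circ(b,uv2,.006).round(4))
# rings in scene cam
for P in [(.415,.2466),(.4176,.1018),(.430,-.2464)]:
    uv=px(b,[[*P,.016]])[0]; print(ringfit(b,uv,.016,R=18))
c=a['color'][140:200,195:255];cv2.imwrite('pics/ins0.png',cv2.resize(c,(600,600),interpolation=cv2.INTER_CUBIC))
u,v=px(b,[[.5796,-.228,.04]])[0].astype(int);cv2.imwrite('pics/cone_s.png',np.hstack([cv2.resize(b['color'][v-25:v+25,u-25:u+25],(400,400))]))
E
```

```text
cone (array([ 0.58352941, -0.22773217]), np.float64(38.30555555555556), [555])
cone (array([ 0.57954859, -0.2275818 ]), np.float64(240.58333333333334), [602])
cone (array([ 0.5826457 , -0.22657585]), np.float64(300.47222222222223), [555, 602])
circ [0.5897 0.1126] [0.5886 0.1133]
circ [0.5873 0.0067] [0.5866 0.0085]
circ [ 0.5856 -0.0982] [ 0.5844 -0.0968]
[('outer', 415.8, 250.3, 66.9, 72.4), ('hole', 415.9, 250.6, 48.4, 54.1)]
[('outer', 418.7, 105.4, 67.4, 72.4), ('hole', 418.3, 105.6, 30.1, 35.6)]
[('outer', 431.5, -242.4, 68.0, 75.4), ('hole', 430.7, -242.1, 36.4, 43.9), ('outer', 408.7, -344.2, 30.4, 43.6)]
```

View pics/ins0.png

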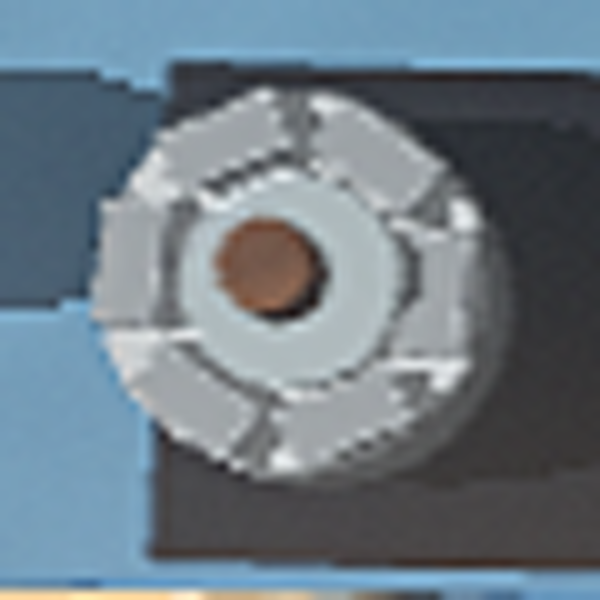

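The gasket sectors sit at about 23° + 60°k in the world. The two cameras disagree by a few mm, so I'll use ring3 as a calibrator: centre it with the gripper on both axes, then photograph it at that known pose.

```bash
cat >> h.py <<'E'
from scipy.spatial.transform import Rotation as Ro
def rel(*T):
    "targets (x,y,z,yawdeg) -> normalised shift, turn from the present pose"
    o=arm.get_obs();R=Ro.from_euler('xyz',o['eef_rot']).as_matrix();y=np.degrees(o['eef_rot'][2])
    print('t',round(o['time_s'],2),'tcp',np.round(o['tcp_pos'],4),'yaw',round(y,2),'F',np.round(o['ft_force'],1),'grip',round(o['grip_width'],3),round(o['grip_force'],1))
    for t in T:
        s=R.T@(np.array(t[:3])-o['tcp_pos'])/.6; d=-((t[3]-y+180)%360-180)/180
        print(t,s.round(4).tolist(),round(d,4))
E
python3 -c "
from h import *
rel((.43,-.2445,.12,0),(.43,-.2445,.03,0),(.43,-.2445,.004,0))"
```

```text
t 1.25 tcp [ 0.2282 -0.5818  0.2313] yaw 21.41 F [-0.2 -0.1 -0. ] grip 1.005 0.0
(0.43, -0.2445, 0.12, 0) [0.5183, -0.4006, 0.1855] 0.119
(0.43, -0.2445, 0.03, 0) [0.5183, -0.4006, 0.3355] 0.119
(0.43, -0.2445, 0.004, 0) [0.5183, -0.4006, 0.3788] 0.119
```

jog_arm([
  [1,[0.5183,-0.4006,0.1855],0.119],
  [1,[0.5183,-0.4006,0.1855],0.119],
  [1,[0.5183,-0.4006,0.1855],0.119],
  [1,[0.5183,-0.4006,0.1855],0.119],
  [1,[0.5183,-0.4006,0.1855],0.119],
  [1,[0.5183,-0.4006,0.1855],0.119],
  [1,[0.5183,-0.4006,0.1855],0.119],
  [1,[0.5183,-0.4006,0.1855],0.119],
  [1,[0.5183,-0.4006,0.3355],0.119],
  [1,[0.5183,-0.4006,0.3355],0.119],
])

```text
time_s: 2.5
tcp_pos: [0.4285, -0.2447, 0.0281]
eef_rot: [-3.141, 0.002, -0.001]
ft_force: [0.4, 0.4, -0.7]
grip_width: 0.998
grip_force: 0.0
```

jog_arm([
  [1,[0,0,0.045],0],
  [1,[0,0,0.045],0],
  [0.7,[0,0,0.045],0],
  [0.7,[0,0,0.045],0],
  [0.7,[0,0,0.045],0],
  [0.7,[0,0,0.045],0],
])

```text
time_s: 3.25
tcp_pos: [0.4311, -0.2461, 0.0058]
eef_rot: [3.139, -0.002, 0.0]
ft_force: [-2.9, 0.5, 5.0]
grip_width: 0.754
grip_force: 64.3
```

```bash
python3 -c "
from h import *
rel()
b=shot('scene')
u,v=px(b,[[.43,-.246,.03]])[0].astype(int);print(u,v)
cv2.imwrite('pics/g1.png',cv2.resize(b['color'][v-45:v+35,u-50:u+50],(800,640)[:2] if 0 else (750,600),interpolation=cv2.INTER_CUBIC))"
```

```text
t 3.25 tcp [ 0.4311 -0.2461  0.0058] yaw 0.01 F [-2.9  0.5  5. ] grip 0.754 64.3
283 154
```

View pics/g1.png

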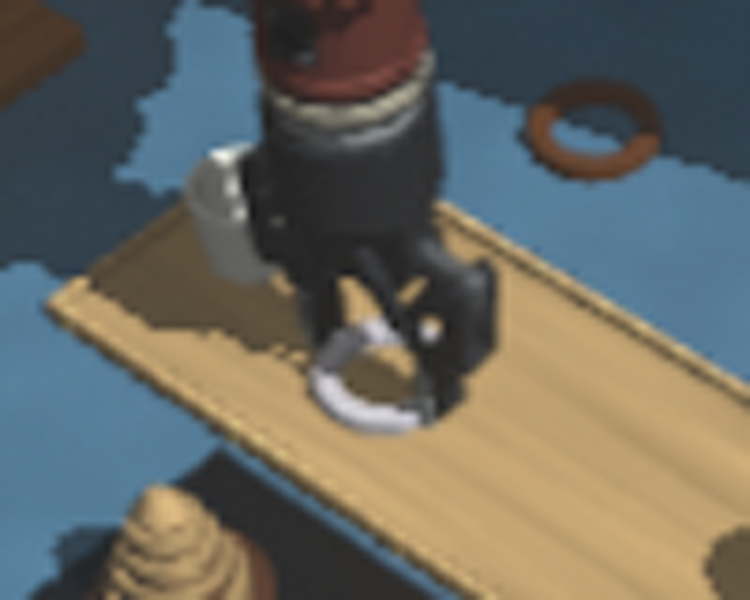

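The ring sits between the pads, with the tips near the floor. Now I'll open, turn 90° and centre the other axis.

jog_arm([
  [1,[0,0,0],0],
  [1,[0,0,-0.04],0],
  [1,[0,0,-0.04],-0.5],
  [1,[0,0,-0.04],-0.5],
  [1,[0,0,-0.04],-0.5],
  [1,[0,0,-0.04],-0.5],
  [1,[0,0,-0.04],-0.5],
  [1,[0,0,-0.04],-0.5],
  [1,[0,0,-0.04],-0.5],
  [1,[0,0,-0.04],-0.5],
])

```text
time_s: 4.55
tcp_pos: [0.4307, -0.2451, 0.028]
eef_rot: [3.14, 0.001, 1.506]
ft_force: [-0.2, -0.3, -0.5]
grip_width: 1.001
grip_force: 0.0
```

jog_arm([
  [1,[0,0,0],-0.06],
  [1,[0,0,0],-0.06],
])

```text
time_s: 4.8
tcp_pos: [0.4306, -0.245, 0.0278]
eef_rot: [3.14, 0.001, 1.686]
ft_force: [0.6, -1.3, -0.5]
grip_width: 1.002
grip_force: 0.0
```

```bash
python3 -c "
from h import *
rel((.4311,-.2461,.003,90))"
```

```text
t 4.8 tcp [ 0.4306 -0.245   0.0278] yaw 96.62 F [ 0.6 -1.3 -0.5] grip 1.002 0.0
(0.4311, -0.2461, 0.003, 90) [-0.0018, 0.0006, 0.0414] 0.0368
```

jog_arm([
  [1,[-0.001,0,0.038],0.0368],
  [1,[-0.001,0,0.038],0.0368],
  [1,[-0.001,0,0.038],0.0368],
  [0.7,[-0.001,0,0.038],0.0368],
  [0.7,[-0.001,0,0.038],0.0368],
  [0.7,[-0.001,0,0.038],0.0368],
  [0.7,[-0.001,0,0.038],0.0368],
])

```text
time_s: 5.68
tcp_pos: [0.4308, -0.2457, 0.0063]
eef_rot: [3.141, 0.001, 1.573]
ft_force: [-0.8, 2.3, 9.1]
grip_width: 0.747
grip_force: 63.1
```

```bash
python3 -c "
from h import *
rel()"
```

```text
t 5.67 tcp [ 0.4308 -0.2457  0.0063] yaw 90.11 F [-0.8  2.3  9.1] grip 0.747 63.1
```

jog_arm([
  [1,[0,0,0],0],
  [1,[0,0,0],0],
  [1,[0,0,-0.1],0],
  [1,[0,0,-0.3],0],
  [1,[-0.33,0,-0.3],0],
  [1,[-0.33,0,-0.3],0],
  [1,[-0.33,0,-0.3],0],
  [1,[-0.33,0,-0.3],0],
  [1,[-0.33,0,-0.3],0],
  [1,[-0.33,0,-0.3],0],
])

```text
time_s: 6.92
tcp_pos: [0.43, -0.4408, 0.1827]
eef_rot: [-3.14, -0.003, 1.574]
ft_force: [-0.8, 0.4, -0.8]
grip_width: 0.996
grip_force: 0.0
```

```bash
python3 -c "
from h import *
rel()
a=shot('top');b=shot('scene')
for P in [(.415,.2466),(.4176,.1018),(.430,-.2464)]:
  for p in(a,b):
    uv=px(p,[[*P,.016]])[0]; print(ringfit(p,uv,.016,R=18))
cv2.imwrite('pics/t1.png',a['color'])
"
```

```text
t 6.92 tcp [ 0.43   -0.4408  0.1827] yaw 90.17 F [-0.8  0.4 -0.8] grip 0.996 0.0
[('outer', 414.7, 246.5, 68.5, 70.6), ('hole', 415.0, 246.6, 50.3, 51.9)]
[('outer', 415.9, 250.2, 67.0, 72.4), ('hole', 415.9, 250.5, 48.4, 54.0)]
[('outer', 417.8, 101.7, 68.6, 70.5), ('hole', 417.5, 101.8, 32.3, 34.5)]
[('outer', 418.7, 105.3, 67.5, 72.4), ('hole', 418.3, 105.6, 30.0, 35.5)]
[('outer', 432.2, -247.6, 68.5, 70.6), ('hole', 432.1, -247.6, 41.3, 43.3)]
[('outer', 433.7, -244.0, 68.7, 75.4), ('hole', 433.1, -243.6, 36.6, 43.1), ('outer', 408.7, -344.2, 30.4, 43.6)]
```

Calibration: the top camera needs about (-1.4, +1.6) mm and the scene camera about (-2.7, -2.2) mm. After correction, both place ring4 at (.4133,.248) and ring2 at (.416,.1033). The cone is at about (.582,-.2262). I'll take ring4 first.

jog_arm([
  [1,[0.9,0.02,0],0],
  [1,[0.9,0.02,0],0],
  [1,[0.9,0.02,0],0],
  [1,[0.9,0.02,0],0],
  [1,[0.9,0.02,0],0],
  [1,[0.9,0.02,0],0],
  [1,[0.9,0.02,0],0],
  [1,[0.9,0.02,0],0],
  [1,[0.9,0.02,0],0],
  [1,[0.9,0.02,0],0],
])

```text
time_s: 8.28
tcp_pos: [0.4398, 0.1, 0.1837]
eef_rot: [-3.141, -0.001, 1.579]
ft_force: [-0.3, 0.3, -0.2]
grip_width: 1.003
grip_force: 0.0
```

```bash
python3 -c "
from h import *
rel((.4133,.248,.08,90),(.4133,.248,.008,90))"
```

```text
t 8.28 tcp [0.4398 0.1    0.1837] yaw 90.49 F [-0.3  0.3 -0.2] grip 1.003 0.0
(0.4133, 0.248, 0.08, 90) [0.247, -0.0419, 0.1731] 0.0027
(0.4133, 0.248, 0.008, 90) [0.2469, -0.0418, 0.2931] 0.0027
```

jog_arm([
  [1,[0.247,-0.0419,0.1],0.0027],
  [1,[0.247,-0.0419,0.17],0.0027],
  [1,[0.247,-0.0419,0.17],0.0027],
  [1,[0.247,-0.0419,0.24],0.0027],
  [1,[0.247,-0.0419,0.24],0.0027],
])

```text
time_s: 8.9
tcp_pos: [0.4114, 0.2432, 0.0366]
eef_rot: [-3.132, 0.004, 1.565]
ft_force: [-1.1, -0.0, -0.0]
grip_width: 1.0
grip_force: 0.0
```

```bash
python3 -c "
from h import *
rel((.4133,.248,.008,90))"
```

```text
t 8.9 tcp [0.4114 0.2432 0.0366] yaw 89.69 F [-1.1 -0.  -0. ] grip 1.0 0.0
(0.4133, 0.248, 0.008, 90) [0.0082, 0.0035, 0.0476] -0.0017
```

jog_arm([
  [1,[0,0,0],0],
  [1,[0,0,0],0],
  [1,[0,0,0],0],
])

```text
time_s: 9.28
tcp_pos: [0.4175, 0.2452, 0.042]
eef_rot: [3.138, -0.001, 1.563]
ft_force: [-0.5, 0.0, 0.6]
grip_width: 0.999
grip_force: 0.0
```

```bash
python3 -c "
from h import *
rel((.4133,.248,.008,90))"
```

```text
t 9.28 tcp [0.4175 0.2452 0.042 ] yaw 89.58 F [-0.5  0.   0.6] grip 0.999 0.0
(0.4133, 0.248, 0.008, 90) [0.0046, -0.0073, 0.0567] -0.0024
```

jog_arm([
  [1,[0.0046,-0.0073,0.055],-0.0024],
  [1,[0.0046,-0.0073,0.055],-0.0024],
  [1,[0.0046,-0.0073,0.055],-0.0024],
  [0.7,[0.0046,-0.0073,0.055],-0.0024],
  [0.7,[0.0046,-0.0073,0.055],-0.0024],
  [0.7,[0.0046,-0.0073,0.055],-0.0024],
  [0.7,[0.0046,-0.0073,0.055],-0.0024],
])

```text
time_s: 10.15
tcp_pos: [0.4124, 0.2487, 0.0108]
eef_rot: [3.141, -0.001, 1.572]
ft_force: [-9.9, -2.0, 21.8]
grip_width: 0.699
grip_force: 17.0
```

jog_arm([
  [0.7,[0,0,-0.05],0],
  [0.7,[0,0,-0.15],0],
  [0.7,[0,0,-0.25],0],
  [0.7,[0,0,-0.25],0],
  [0.7,[0,0,-0.25],0],
  [0.7,[0,0,-0.25],0],
])

```text
time_s: 10.9
tcp_pos: [0.4101, 0.2471, 0.1553]
eef_rot: [-3.138, 0.002, 1.572]
ft_force: [-0.4, 0.1, 0.2]
grip_width: 0.697
grip_force: 0.0
```

```bash
python3 -c "
from h import *
rel((.582,-.2262,.155,90))"
```

```text
t 10.9 tcp [0.4101 0.2471 0.1553] yaw 90.06 F [-0.4  0.1  0.2] grip 0.697 0.0
(0.582, -0.2262, 0.155, 90) [-0.7892, 0.2858, 0.0006] 0.0003
```

The tips were too high and closed over the ring: the pads swing back about 8 mm at this width. I'll check the ring again and go lower.

```bash
python3 -c "
from h import *
b=shot('scene');a=shot('top')
for p in (a,b):
  uv=px(p,[[.4149,.2480,.016]])[0]; print(ringfit(p,uv,.016,R=18))
"
```

```text
[('outer', 417.3, 244.3, 62.1, 64.6)]
[('outer', 418.1, 249.5, 67.0, 72.3), ('hole', 418.0, 249.9, 48.0, 53.9)]
```

jog_arm([
  [1,[0,0.0088,0.09],0],
  [1,[0,0.0088,0.18],0],
  [1,[0,0.0088,0.21],0],
  [1,[0,0.0088,0.21],0],
  [1,[0,0.0088,0.21],0],
])

```text
time_s: 11.62
tcp_pos: [0.4174, 0.2481, 0.0316]
eef_rot: [3.141, -0.0, 1.572]
ft_force: [-0.5, -0.5, -0.0]
grip_width: 0.998
grip_force: 0.0
```

```bash
python3 -c "
from h import *
rel((.4154,.2473,-.001,90))"
```

```text
t 11.62 tcp [0.4174 0.2481 0.0316] yaw 90.06 F [-0.5 -0.5 -0. ] grip 0.998 0.0
(0.4154, 0.2473, -0.001, 90) [-0.0013, -0.0033, 0.0543] 0.0003
```

jog_arm([
  [1,[-0.001,-0.003,0.03],0],
  [1,[-0.001,-0.003,0.054],0],
  [1,[-0.001,-0.003,0.054],0],
  [1,[-0.001,-0.003,0.054],0],
])

```text
time_s: 12.12
tcp_pos: [0.4156, 0.2475, -0.0006]
eef_rot: [3.141, -0.0, 1.572]
ft_force: [-0.3, 0.4, 0.2]
grip_width: 0.995
grip_force: 0.0
```

jog_arm([
  [0.7,[0,0,0],0],
  [0.7,[0,0,0],0],
  [0.7,[0,0,0],0],
  [0.7,[0,0,0],0],
  [0.7,[0,0,0],0],
])

```text
time_s: 12.75
tcp_pos: [0.416, 0.2477, 0.0006]
eef_rot: [3.14, -0.0, 1.572]
ft_force: [-1.5, -1.0, 8.2]
grip_width: 0.764
grip_force: 64.1
```

jog_arm([
  [0.65,[0,0,-0.03],0],
  [0.65,[0,0,-0.08],0],
  [0.65,[0,0,-0.16],0],
  [0.65,[0,0,-0.24],0],
  [0.65,[0,0,-0.25],0],
  [0.65,[0,0,-0.25],0],
  [0.65,[0,0,-0.25],0],
])

```text
time_s: 13.62
tcp_pos: [0.4135, 0.2466, 0.1469]
eef_rot: [-3.138, 0.001, 1.572]
ft_force: [0.7, 0.7, -0.9]
grip_width: 0.762
grip_force: 66.6
```

```bash
python3 -c "
from h import *
rel((.582,-.2262,.15,90))"
```

```text
t 13.62 tcp [0.4135 0.2466 0.1469] yaw 90.06 F [ 0.7  0.7 -0.9] grip 0.762 66.6
(0.582, -0.2262, 0.15, 90) [-0.7883, 0.2799, -0.0051] 0.0003
```

jog_arm([
  [0.65,[-0.788,0.28,-0.01],0],
  [0.65,[-0.788,0.28,-0.01],0],
  [0.65,[-0.788,0.28,-0.01],0],
  [0.65,[-0.788,0.28,-0.01],0],
  [0.65,[-0.788,0.28,-0.01],0],
  [0.65,[-0.788,0.28,-0.01],0],
  [0.65,[-0.788,0.28,-0.01],0],
  [0.65,[-0.788,0.28,-0.01],0],
  [0.65,[-0.788,0.28,-0.01],0],
  [0.65,[-0.788,0.28,-0.01],0],
])

```text
time_s: 14.88
tcp_pos: [0.5821, -0.2248, 0.1523]
eef_rot: [-3.138, -0.003, 1.571]
ft_force: [-0.9, 0.5, -0.1]
grip_width: 0.758
grip_force: 66.6
```

jog_arm([
  [0.65,[0,0,0],0],
  [0.65,[0,0,0],0],
  [0.65,[0,0,0],0],
  [0.65,[0,0,0],0],
])

```text
time_s: 15.38
tcp_pos: [0.5836, -0.2249, 0.1551]
eef_rot: [3.141, 0.0, 1.573]
ft_force: [0.3, -0.6, -0.0]
grip_width: 0.759
grip_force: 66.6
```

```bash
python3 -c "
from h import *
rel((.582,-.2262,.085,90))
b=shot('scene');u,v=px(b,[[.582,-.226,.09]])[0].astype(int);print(u,v)
cv2.imwrite('pics/h1.png',cv2.resize(b['color'][v-40:v+40,u-50:u+50],(750,600),interpolation=cv2.INTER_CUBIC))
"
```

```text
t 15.38 tcp [ 0.5836 -0.2249  0.1551] yaw 90.1 F [ 0.3 -0.6 -0. ] grip 0.759 66.6
(0.582, -0.2262, 0.085, 90) [-0.0022, -0.0027, 0.1168] 0.0006
252 172
```

View pics/h1.png

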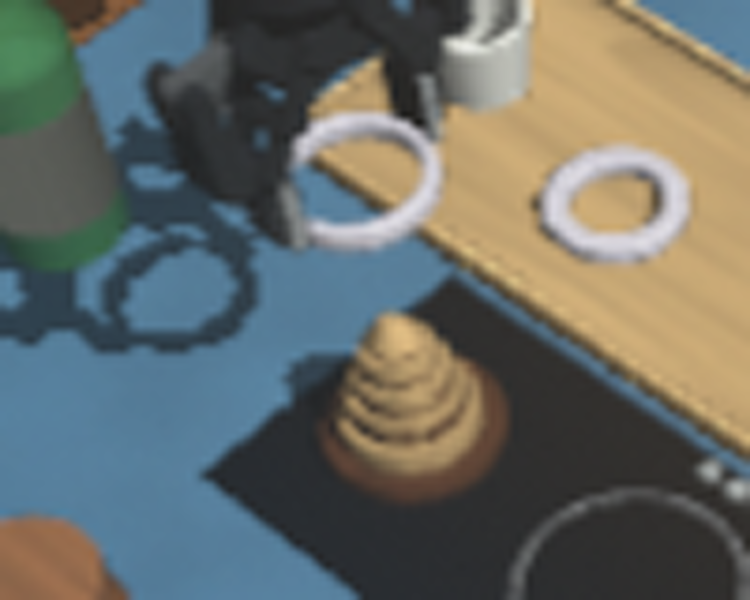

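The ring is held level around crop (362,180), above the cone (nose at about (395,320)). I'll check the relative offset in this camera.

```bash
python3 -c "
from h import *
b=shot('scene')
for uv in [(250.3,156.0)]: print(w(b,uv,.1655).round(4))
print('nose',w(b,(254.7,174.9),.079).round(4))
print('ring4 top', ringfit(b,(250,156),.1705,R=14))
foot=lambda c:brown(c)&(cv2.cvtColor(c,cv2.COLOR_BGR2HSV)[...,2]>40)
import h
print(fit([(b,foot,14)],CONE,(.582,-.2262)))
rel((.582,-.2262,.085,90))
"
```

```text
[ 0.582  -0.2198  0.1655]
nose [ 0.5811 -0.2217  0.079 ]
ring4 top [('outer', 583.5, -218.2, 60.5, 72.7)]
(array([ 0.58093945, -0.22326836]), np.float64(36.02777777777778), [410])
t 15.47 tcp [ 0.5836 -0.2252  0.155 ] yaw 90.08 F [ 0.3  0.1 -0.8] grip 0.759 66.6
(0.582, -0.2262, 0.085, 90) [-0.0017, -0.0027, 0.1167] 0.0004
```

jog_arm([
  [0.65,[-0.003,-0.0025,0.06],0],
  [0.65,[-0.003,-0.0025,0.11],0],
  [0.65,[-0.003,-0.0025,0.13],0],
  [0.65,[-0.003,-0.0025,0.145],0],
  [0.65,[-0.003,-0.0025,0.16],0],
  [0.65,[-0.003,-0.0025,0.17],0],
  [0.65,[-0.003,-0.0025,0.17],0],
  [0.65,[-0.003,-0.0025,0.17],0],
])

```text
time_s: 16.48
tcp_pos: [0.5824, -0.2274, 0.0533]
eef_rot: [3.141, 0.0, 1.572]
ft_force: [0.3, 0.4, -0.4]
grip_width: 0.762
grip_force: 66.6
```

```bash
python3 -c "
from h import *
rel((.5822,-.2268,.0215,90))"
```

```text
t 16.48 tcp [ 0.5824 -0.2274  0.0533] yaw 90.06 F [ 0.3  0.4 -0.4] grip 0.762 66.6
(0.5822, -0.2268, 0.0215, 90) [0.001, -0.0005, 0.0531] 0.0004
```

jog_arm([
  [0.65,[0.001,-0.0005,0.015],0],
  [0.65,[0.001,-0.0005,0.03],0],
  [0.65,[0.001,-0.0005,0.04],0],
  [0.65,[0.001,-0.0005,0.046],0],
  [0.65,[0.001,-0.0005,0.05],0],
  [0.65,[0.001,-0.0005,0.05],0],
  [0.65,[0.001,-0.0005,0.05],0],
])

```text
time_s: 17.35
tcp_pos: [0.582, -0.2267, 0.0231]
eef_rot: [3.141, 0.0, 1.572]
ft_force: [-0.5, -0.1, -0.6]
grip_width: 0.76
grip_force: 66.6
```

jog_arm([
  [0.65,[0,0,0.002],0],
  [0.85,[0,0,0.002],0],
  [1,[0,0,0.002],0],
  [1,[0,0,0.002],0],
  [1,[0,0,0.002],0],
  [1,[0,0,-0.06],0],
  [1,[0,0,-0.16],0],
  [1,[0,0,-0.24],0],
  [1,[0,0,-0.24],0],
  [1,[0,0,-0.24],0],
])

```text
time_s: 18.6
tcp_pos: [0.5814, -0.2264, 0.1666]
eef_rot: [-3.141, -0.0, 1.572]
ft_force: [0.1, -0.6, -0.3]
grip_width: 1.001
grip_force: 0.0
```

```bash
python3 -c "
from h import *
rel((.4308,-.246,.05,90),(.4308,-.246,-.0005,90))
b=shot('scene')
for n,P,z in [('r3',(.433,-.2438),.016),('r2',(.418,.1055),.016),('r4',(.581,-.2235),.036)]:
    print(n,ringfit(b,px(b,[[*P,z]])[0],z,R=14))
u,v=px(b,[[.582,-.226,.04]])[0].astype(int)
cv2.imwrite('pics/p4.png',cv2.resize(b['color'][v-16:v+16,u-20:u+20],(500,400),interpolation=cv2.INTER_CUBIC))
"
```

```text
t 18.6 tcp [ 0.5814 -0.2264  0.1666] yaw 90.06 F [ 0.1 -0.6 -0.3] grip 1.001 0.0
(0.4308, -0.246, 0.05, 90) [-0.0324, -0.251, 0.1944] 0.0003
(0.4308, -0.246, -0.0005, 90) [-0.0325, -0.2509, 0.2785] 0.0003
r3 [('outer', 433.7, -244.0, 68.8, 75.4), ('hole', 433.5, -243.5, 36.4, 42.3)]
r2 [('outer', 418.7, 105.3, 67.8, 72.2), ('hole', 418.4, 105.5, 29.9, 35.2)]
r4 [('outer', 582.7, -223.9, 62.1, 74.0)]
```

View pics/p4.png

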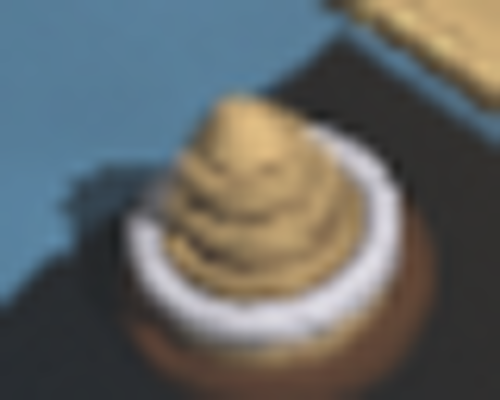

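Ring4 is seated level on step 4. Ring3 has not moved.

jog_arm([
  [1,[-0.0324,-0.251,0],0],
  [1,[-0.0324,-0.251,0.05],0],
  [1,[-0.0324,-0.251,0.1],0],
  [1,[-0.0324,-0.251,0.19],0],
  [1,[-0.0324,-0.251,0.19],0],
  [1,[-0.0324,-0.251,0.19],0],
  [1,[-0.0324,-0.251,0.19],0],
])

```text
time_s: 19.52
tcp_pos: [0.4333, -0.2475, 0.0552]
eef_rot: [3.138, 0.003, 1.572]
ft_force: [0.3, -0.3, 0.8]
grip_width: 1.003
grip_force: 0.0
```

```bash
python3 -c "
from h import *
rel((.4308,-.246,-.001,90))"
```

```text
t 19.52 tcp [ 0.4333 -0.2475  0.0552] yaw 90.09 F [ 0.3 -0.3  0.8] grip 1.003 0.0
(0.4308, -0.246, -0.001, 90) [0.0027, -0.0045, 0.0936] 0.0005
```

jog_arm([
  [1,[0.002,-0.002,0.04],0],
  [1,[0.002,-0.002,0.07],0],
  [1,[0.002,-0.002,0.085],0],
  [1,[0.002,-0.002,0.085],0],
  [1,[0.002,-0.002,0.085],0],
])

```text
time_s: 20.15
tcp_pos: [0.4305, -0.2454, 0.0024]
eef_rot: [3.141, 0.001, 1.572]
ft_force: [0.7, 0.5, 0.5]
grip_width: 1.003
grip_force: 0.0
```

```bash
python3 -c "
from h import *
rel((.4308,-.246,-.0005,90))"
```

```text
t 20.15 tcp [ 0.4305 -0.2454  0.0024] yaw 90.07 F [0.7 0.5 0.5] grip 1.003 0.0
(0.4308, -0.246, -0.0005, 90) [-0.001, 0.0004, 0.0048] 0.0004
```

jog_arm([
  [1,[-0.001,0,0.0045],0],
  [1,[-0.001,0,0.0045],0],
  [0.7,[-0.001,0,0.0045],0],
  [0.7,[-0.001,0,0.0045],0],
  [0.7,[-0.001,0,0.0045],0],
  [0.7,[-0.001,0,0.0045],0],
  [0.7,[-0.001,0,0.0045],0],
])

```text
time_s: 21.02
tcp_pos: [0.4306, -0.246, 0.0003]
eef_rot: [3.141, 0.001, 1.572]
ft_force: [-1.3, 1.3, 7.1]
grip_width: 0.76
grip_force: 65.5
```

jog_arm([
  [0.65,[0,0,-0.03],0],
  [0.65,[0,0,-0.08],0],
  [0.65,[0,0,-0.16],0],
  [0.65,[0,0,-0.24],0],
  [0.65,[0,0,-0.25],0],
  [0.65,[0,0,-0.25],0],
  [0.65,[0,0,-0.25],0],
  [0.65,[0,0,-0.25],0],
])

```text
time_s: 22.02
tcp_pos: [0.4288, -0.2447, 0.1472]
eef_rot: [-3.139, -0.002, 1.572]
ft_force: [-0.1, 0.2, -1.0]
grip_width: 0.762
grip_force: 66.7
```

```bash
python3 -c "
from h import *
rel((.582,-.2267,.15,90))"
```

```text
t 22.02 tcp [ 0.4288 -0.2447  0.1472] yaw 90.06 F [-0.1  0.2 -1. ] grip 0.762 66.7
(0.582, -0.2267, 0.15, 90) [0.0297, 0.2553, -0.0053] 0.0003
```

jog_arm([
  [0.65,[0.0297,0.254,-0.002],0],
  [0.65,[0.0297,0.254,-0.002],0],
  [0.65,[0.0297,0.254,-0.002],0],
  [0.65,[0.0297,0.254,0.04],0],
  [0.65,[0.0297,0.254,0.07],0],
  [0.65,[0.0297,0.254,0.07],0],
  [0.65,[0.0297,0.254,0.07],0],
  [0.65,[0.0297,0.254,0.07],0],
])

```text
time_s: 23.02
tcp_pos: [0.5829, -0.2282, 0.1084]
eef_rot: [3.14, 0.001, 1.571]
ft_force: [-0.3, 0.2, -0.5]
grip_width: 0.762
grip_force: 66.7
```

```bash
python3 -c "
from h import *
rel((.5821,-.2267,.034,90))"
```

```text
t 23.02 tcp [ 0.5829 -0.2282  0.1084] yaw 90.03 F [-0.3  0.2 -0.5] grip 0.762 66.7
(0.5821, -0.2267, 0.034, 90) [0.0026, -0.0016, 0.124] 0.0002
```

jog_arm([
  [0.65,[0.0022,-0.0015,0.03],0],
  [0.65,[0.0022,-0.0015,0.06],0],
  [0.65,[0.0022,-0.0015,0.08],0],
  [0.65,[0.0022,-0.0015,0.095],0],
  [0.65,[0.0022,-0.0015,0.105],0],
  [0.65,[0.0022,-0.0015,0.112],0],
  [0.65,[0.0022,-0.0015,0.117],0],
  [0.65,[0.0022,-0.0015,0.12],0],
  [0.65,[0.0022,-0.0015,0.12],0],
  [0.65,[0.0022,-0.0015,0.12],0],
])

```text
time_s: 24.28
tcp_pos: [0.5817, -0.2264, 0.0354]
eef_rot: [3.141, 0.0, 1.572]
ft_force: [-0.4, -0.2, 0.1]
grip_width: 0.759
grip_force: 66.7
```

jog_arm([
  [0.65,[0,0,0.001],0],
  [0.85,[0,0,0.001],0],
  [1,[0,0,0.001],0],
  [1,[0,0,0.001],0],
  [1,[0,0,0.001],0],
  [1,[0,0,-0.06],0],
  [1,[0,0,-0.16],0],
  [1,[0,0,-0.24],0],
  [1,[0,0,-0.24],0],
  [1,[0,0,-0.24],0],
])

```text
time_s: 25.52
tcp_pos: [0.5811, -0.2261, 0.1789]
eef_rot: [-3.141, -0.0, 1.572]
ft_force: [-0.5, 0.1, -1.0]
grip_width: 1.002
grip_force: 0.0
```

```bash
python3 -c "
from h import *
rel((.416,.1033,.15,90))
b=shot('scene')
for n,P,z in [('r2',(.418,.1055),.016),('r3',(.581,-.2235),.049)]:
    print(n,ringfit(b,px(b,[[*P,z]])[0],z,R=14))
u,v=px(b,[[.582,-.226,.04]])[0].astype(int)
cv2.imwrite('pics/p3.png',cv2.resize(b['color'][v-16:v+16,u-20:u+20],(500,400),interpolation=cv2.INTER_CUBIC))
"
```

```text
t 25.52 tcp [ 0.5811 -0.2261  0.1789] yaw 90.06 F [-0.5  0.1 -1. ] grip 1.002 0.0
(0.416, 0.1033, 0.15, 90) [0.5493, -0.2746, 0.0483] 0.0003
r2 [('outer', 418.8, 105.3, 67.8, 72.3), ('hole', 418.4, 105.5, 29.9, 35.3)]
r3 [('outer', 585.7, -219.1, 67.0, 89.2), ('hole', 580.4, -230.2, 42.6, 52.1)]
```

View pics/p3.png

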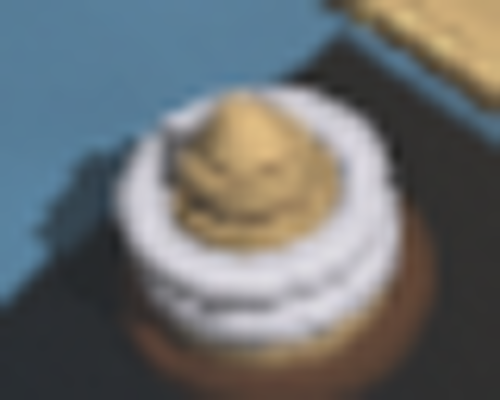

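Ring3 is level on step 3. Now ring2.

jog_arm([
  [1,[0.549,-0.2746,0.04],0],
  [1,[0.549,-0.2746,0.04],0],
  [1,[0.549,-0.2746,0.04],0],
  [1,[0.549,-0.2746,0.04],0],
  [1,[0.549,-0.2746,0.04],0],
  [1,[0.549,-0.2746,0.04],0],
  [1,[0.549,-0.2746,0.15],0],
  [1,[0.549,-0.2746,0.2],0],
  [1,[0.549,-0.2746,0.2],0],
  [1,[0.549,-0.2746,0.2],0],
])

```text
time_s: 26.82
tcp_pos: [0.4165, 0.1028, 0.0593]
eef_rot: [-3.141, -0.0, 1.572]
ft_force: [0.1, -1.0, -0.7]
grip_width: 1.004
grip_force: 0.0
```

jog_arm([
  [1,[0,0,0],0],
  [1,[0,0,0],0],
  [1,[0,0,0],0],
])

```text
time_s: 27.2
tcp_pos: [0.4171, 0.1029, 0.06]
eef_rot: [3.14, -0.0, 1.572]
ft_force: [0.1, 1.0, 1.0]
grip_width: 1.0
grip_force: 0.0
```

```bash
python3 -c "
from h import *
rel((.416,.1033,.0,90))"
```

```text
t 27.2 tcp [0.4171 0.1029 0.06  ] yaw 90.05 F [0.1 1.  1. ] grip 1.0 0.0
(0.416, 0.1033, 0.0, 90) [0.0007, -0.002, 0.0999] 0.0003
```

jog_arm([
  [1,[0.0007,-0.002,0.05],0],
  [1,[0.0007,-0.002,0.08],0],
  [1,[0.0007,-0.002,0.098],0],
  [1,[0.0007,-0.002,0.098],0],
  [1,[0.0007,-0.002,0.098],0],
  [1,[0.0007,-0.002,0.098],0],
])

```text
time_s: 27.95
tcp_pos: [0.416, 0.1034, 0.0011]
eef_rot: [3.14, -0.0, 1.572]
ft_force: [0.3, -0.5, -0.2]
grip_width: 1.0
grip_force: 0.0
```

jog_arm([
  [0.7,[0,0,0.001],0],
  [0.7,[0,0,0.001],0],
  [0.7,[0,0,0.001],0],
  [0.7,[0,0,0.001],0],
  [0.7,[0,0,0.001],0],
])

```text
time_s: 28.58
tcp_pos: [0.4159, 0.1034, 0.0012]
eef_rot: [3.141, 0.0, 1.572]
ft_force: [-4.2, -0.1, 10.9]
grip_width: 0.757
grip_force: 63.2
```

jog_arm([
  [0.65,[0,0,-0.03],0],
  [0.65,[0,0,-0.08],0],
  [0.65,[0,0,-0.16],0],
  [0.65,[0,0,-0.24],0],
  [0.65,[0,0,-0.25],0],
  [0.65,[0,0,-0.25],0],
  [0.65,[0,0,-0.25],0],
  [0.65,[0,0,-0.25],0],
])

```text
time_s: 29.58
tcp_pos: [0.4137, 0.1032, 0.1478]
eef_rot: [-3.138, 0.0, 1.572]
ft_force: [0.2, -0.1, -0.6]
grip_width: 0.757
grip_force: 66.7
```

```bash
python3 -c "
from h import *
rel((.582,-.2266,.15,90))"
```

```text
t 29.57 tcp [0.4137 0.1032 0.1478] yaw 90.06 F [ 0.2 -0.1 -0.6] grip 0.757 66.7
(0.582, -0.2266, 0.15, 90) [-0.55, 0.28, -0.0046] 0.0003
```

jog_arm([
  [0.65,[-0.55,0.28,-0.002],0],
  [0.65,[-0.55,0.28,-0.002],0],
  [0.65,[-0.55,0.28,-0.002],0],
  [0.65,[-0.55,0.28,-0.002],0],
  [0.65,[-0.55,0.28,-0.002],0],
  [0.65,[-0.55,0.28,-0.002],0],
  [0.65,[-0.55,0.28,0.02],0],
  [0.65,[-0.55,0.28,0.06],0],
  [0.65,[-0.55,0.28,0.06],0],
  [0.65,[-0.55,0.28,0.06],0],
])

```text
time_s: 30.82
tcp_pos: [0.5831, -0.2256, 0.1133]
eef_rot: [-3.141, -0.001, 1.573]
ft_force: [0.3, -0.4, 0.4]
grip_width: 0.759
grip_force: 66.7
```

jog_arm([
  [0.65,[0,0,0],0],
  [0.65,[0,0,0],0],
  [0.65,[0,0,0],0],
])

```text
time_s: 31.2
tcp_pos: [0.5839, -0.2265, 0.1144]
eef_rot: [3.141, 0.001, 1.572]
ft_force: [0.3, 0.5, 0.1]
grip_width: 0.758
grip_force: 66.7
```

```bash
python3 -c "
from h import *
rel((.582,-.2266,.048,90))"
```

```text
t 31.2 tcp [ 0.5839 -0.2265  0.1144] yaw 90.07 F [0.3 0.5 0.1] grip 0.758 66.7
(0.582, -0.2266, 0.048, 90) [-0.0001, -0.0032, 0.1107] 0.0004
```

jog_arm([
  [0.65,[0,-0.0032,0.03],0],
  [0.65,[0,-0.0032,0.055],0],
  [0.65,[0,-0.0032,0.07],0],
  [0.65,[0,-0.0032,0.083],0],
  [0.65,[0,-0.0032,0.092],0],
  [0.65,[0,-0.0032,0.1],0],
  [0.65,[0,-0.0032,0.106],0],
  [0.65,[0,-0.0032,0.108],0],
  [0.65,[0,-0.0032,0.108],0],
])

```text
time_s: 32.33
tcp_pos: [0.5816, -0.2265, 0.049]
eef_rot: [3.141, 0.0, 1.572]
ft_force: [-0.2, -0.1, -0.6]
grip_width: 0.759
grip_force: 66.7
```

jog_arm([
  [0.65,[0,0,0.001],0],
  [0.85,[0,0,0.001],0],
  [1,[0,0,0.001],0],
  [1,[0,0,0.001],0],
  [1,[0,0,0.001],0],
  [1,[0,0,-0.06],0],
  [1,[0,0,-0.16],0],
  [1,[0.15,0,-0.2],0],
  [1,[0.25,0,-0.2],0],
  [1,[0.25,0,-0.2],0],
])

```text
time_s: 33.58
tcp_pos: [0.5814, -0.0736, 0.1698]
eef_rot: [3.14, -0.0, 1.574]
ft_force: [-0.8, -0.6, 0.2]
grip_width: 0.997
grip_force: 0.0
```

```bash
python3 -c "
from h import *
rel()
b=shot('scene');a=shot('top')
u,v=px(b,[[.582,-.226,.04]])[0].astype(int);A=cv2.resize(b['color'][v-16:v+16,u-16:u+16],(390,390),interpolation=cv2.INTER_CUBIC)
print(arm.look_for(a,'insert')[:2])
c=a['color'][140:200,195:255];B=cv2.resize(c,(390,390),interpolation=cv2.INTER_CUBIC)
cv2.imwrite('pics/p2.png',np.hstack([A,B]))
def steel(c):
    h=cv2.cvtColor(c,cv2.COLOR_BGR2HSV); return (h[...,1]<45)&(h[...,2]>75)|(brown(c)&(h[...,0]<14))
def steel2(c):
    m=steel(c).astype(np.uint8);m=cv2.morphologyEx(m,cv2.MORPH_CLOSE,np.ones((31,31)));return m
TALL=[(.055,0),(.055,.056),(.0525,.069)]
def g(c):
    m=steel2(c);cs,_=cv2.findContours(m,0,2);o=np.zeros_like(m);cv2.drawContours(o,[max(cs,key=cv2.contourArea)],-1,1,-1);cv2.imwrite('pics/m%d.png'%len(c),o*255);return o
print(fit([(a,g,28)],TALL,(.59,.26)));print(fit([(b,g,34)],TALL,(.59,.26)))
"
```

```text
t 33.58 tcp [ 0.5814 -0.0736  0.1698] yaw 90.19 F [-0.8 -0.6  0.2] grip 0.997 0.0
[{'xy': [0.3336, 0.4083], 'p': 0.92}, {'xy': [0.3011, 0.5567], 'p': 0.64}]
(array([0.6155009, 0.3032889]), np.float64(588.7222222222223), [1736])
(array([0.59976595, 0.30283627]), np.float64(246.2777777777778), [1725])
```

View pics/p2.png

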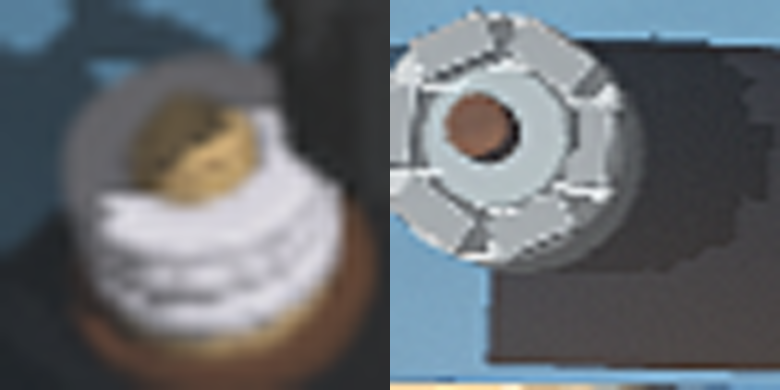

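Ring2 appears seated, under the gripper's shadow, and I'll recheck it later. The insert has been knocked toward +y, with its knob now at top px (208.8,159.2), and it overhangs the hob end. I'll press opposite sectors in pairs so the resultant stays over the hob. First I'll locate it.

```bash
cat > ins.py <<'E'
from h import *
def knob(c):
    h=cv2.cvtColor(c,cv2.COLOR_BGR2HSV); return (((h[...,0]<14)|(h[...,0]>172))&(h[...,1]>70)).astype(np.uint8)
def kn(p,x0,s=6,r=12):
    u,v=px(p,[[x0[0],x0[1],.09]])[0].astype(int)
    m=knob(cv2.resize(p['color'][v-r:v+r,u-r:u+r],None,fx=s,fy=s,interpolation=cv2.INTER_LINEAR))
    n,l,st,ce=cv2.connectedComponentsWithStats(m);k=1+np.argmax(st[1:,4])
    q=(ce[k]+.5)/s-.5+[u-r,v-r]; return q,st[k,4]/s/s,w(p,q,.09)
E
python3 - <<'E'
from ins import *
a=shot('top');b=shot('scene')
print('eye knob top',w(a,(208.8,159.2),.104).round(4),'glass',w(a,(211.5,160.8),.066).round(4))
x=w(a,(208.8,159.2),.104)
q=kn(a,x);print('top',q)
q=kn(b,x);print('scene',q)
# full-outline: sectors outer corner extents
u,v=px(b,[[x[0],x[1],.04]])[0].astype(int)
A=cv2.resize(b['color'][v-40:v+40,u-40:u+40],(500,500),interpolation=cv2.INTER_CUBIC)
cv2.imwrite('pics/i1.png',A);print(u,v)
# ring stack
for r,z,nm in ((.034,.062,'r2'),):print(px(b,[[.581,-.2235,z]]))
E
```

```text
eye knob top [0.6133 0.2992 0.104 ] glass [0.6143 0.3001 0.066 ]
top (array([208.1021785 , 158.88990653]), np.float64(61.416666666666664), array([0.61621495, 0.30434156, 0.09      ]))
scene (array([392.70384363, 278.6467915 ]), np.float64(84.55555555555556), array([0.61109635, 0.30389924, 0.09      ]))
388 286
[[255.15482789 178.15636777]]
```

View pics/i1.png

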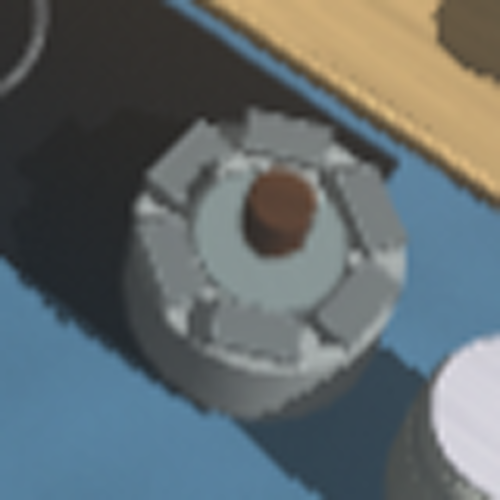

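The insert is at about (.611,.302), still standing level on the hob. Its sector orientation is unchanged at 23° + 60k.

```bash
python3 -c "
from h import *
rel((.611,.302,.15,113))"
```

```text
t 33.83 tcp [ 0.5814 -0.077   0.1689] yaw 90.07 F [ 0.  -0.1 -0.2] grip 1.0 0.0
(0.611, 0.302, 0.15, 113) [0.6316, 0.05, 0.031] -0.1274
```

jog_arm([
  [0.82,[0.632,0.05,0.03],-0.127],
  [0.82,[0.632,0.05,0.03],-0.127],
  [0.82,[0.632,0.05,0.03],-0.127],
  [0.82,[0.632,0.05,0.03],-0.127],
  [0.82,[0.632,0.05,0.03],-0.127],
  [0.82,[0.632,0.05,0.03],-0.127],
  [0.82,[0.632,0.05,0.03],-0.127],
  [0.82,[0.632,0.05,0.03],-0.127],
  [0.82,[0.632,0.05,0.03],-0.127],
  [0.82,[0.632,0.05,0.03],-0.127],
])

```text
time_s: 35.08
tcp_pos: [0.6114, 0.3009, 0.151]
eef_rot: [-3.141, 0.0, 1.968]
ft_force: [-0.1, 0.1, -0.5]
grip_width: 0.817
grip_force: 0.0
```

```bash
python3 -c "
from h import *
rel((.611,.302,.08,113),(.611,.302,.07,113))
b=shot('scene')
u,v=px(b,[[.611,.302,.1]])[0].astype(int);print(u,v)
cv2.imwrite('pics/i2.png',cv2.resize(b['color'][v-50:v+40,u-50:u+50],(660,594),interpolation=cv2.INTER_CUBIC))"
```

```text
t 35.08 tcp [0.6114 0.3009 0.151 ] yaw 112.78 F [-0.1  0.1 -0.5] grip 0.817 0.0
(0.611, 0.302, 0.08, 113) [0.0021, 0.0001, 0.1183] -0.0012
(0.611, 0.302, 0.07, 113) [0.0021, 0.0001, 0.135] -0.0012
392 276
```

View pics/i2.png

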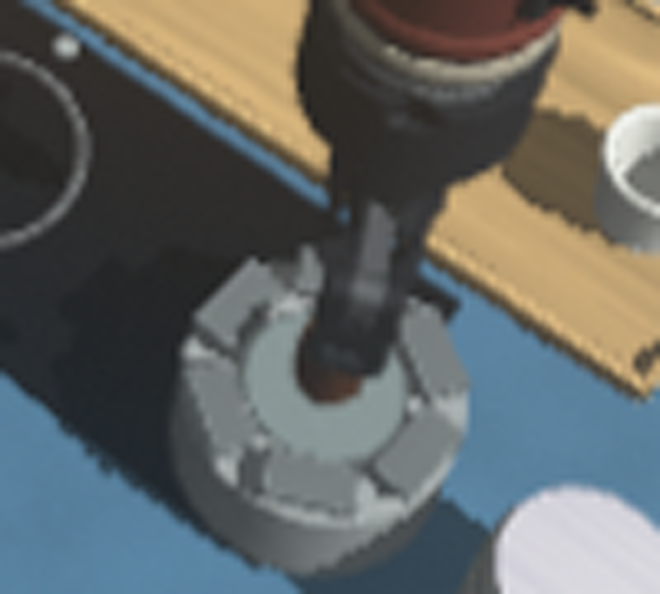

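The gripper straddles the knob, and its line runs through the near sector at crop (310,480). Descending now.

jog_arm([
  [0.82,[0.001,0,0.06],0],
  [0.82,[0.001,0,0.11],0],
  [0.82,[0.001,0,0.128],0],
  [0.82,[0.001,0,0.13],0],
  [0.82,[0.001,0,0.13],0],
])

```text
time_s: 35.75
tcp_pos: [0.612, 0.3036, 0.0745]
eef_rot: [3.139, 0.0, 1.971]
ft_force: [-0.4, -0.4, 0.1]
grip_width: 0.822
grip_force: 0.0
```

jog_arm([
  [0.82,[0,0,0.004],0],
  [0.82,[0,0,0.008],0],
  [0.82,[0,0,0.011],0],
  [0.82,[0,0,0.011],0],
])

```text
time_s: 36.25
tcp_pos: [0.6106, 0.3033, 0.0661]
eef_rot: [-3.141, -0.0, 1.971]
ft_force: [0.1, 0.0, 0.8]
grip_width: 0.823
grip_force: 0.0
```

jog_arm([
  [0.82,[0,0,0.004],0],
  [0.82,[0,0,0.006],0],
  [0.82,[0,0,0.006],0],
])

```text
time_s: 36.62
tcp_pos: [0.6108, 0.3034, 0.0648]
eef_rot: [-3.141, 0.0, 1.971]
ft_force: [-4.1, -1.7, 8.4]
grip_width: 0.82
grip_force: 4.2
```

jog_arm([
  [0.82,[0,0,0.003],0],
  [0.82,[0,0,0.005],0],
  [0.82,[0,0,0.005],0],
])

```text
time_s: 37.0
tcp_pos: [0.6108, 0.3034, 0.062]
eef_rot: [-3.141, 0.0, 1.971]
ft_force: [-4.3, -1.9, 9.7]
grip_width: 0.82
grip_force: 4.5
```

jog_arm([
  [0.82,[0,0,0.002],0],
  [0.82,[0,0,0.003],0],
  [0.82,[0,0,0.003],0],
])

```text
time_s: 37.38
tcp_pos: [0.6109, 0.3035, 0.0611]
eef_rot: [-3.141, 0.0, 1.971]
ft_force: [-5.4, -2.6, 12.6]
grip_width: 0.82
grip_force: 6.2
```

jog_arm([
  [0.82,[0,0,0.002],0],
  [0.82,[0,0,0.003],0],
  [0.82,[0,0,0.003],0],
])

```text
time_s: 37.75
tcp_pos: [0.6109, 0.3035, 0.061]
eef_rot: [-3.141, 0.0, 1.971]
ft_force: [-8.6, -3.7, 18.9]
grip_width: 0.823
grip_force: 9.4
```

jog_arm([
  [0.82,[0,0,0.002],0],
  [0.82,[0,0,0.003],0],
  [0.82,[0,0,0.003],0],
])

```text
time_s: 38.12
tcp_pos: [0.611, 0.3036, 0.0608]
eef_rot: [-3.14, 0.0, 1.971]
ft_force: [-11.8, -5.1, 25.3]
grip_width: 0.823
grip_force: 12.5
```

jog_arm([
  [0.82,[0,0,0.002],0],
  [0.82,[0,0,0.003],0],
  [0.82,[0,0,0.003],0],
])

```text
time_s: 38.5
tcp_pos: [0.611, 0.3036, 0.0607]
eef_rot: [-3.14, 0.0, 1.971]
ft_force: [-14.2, -5.7, 31.2]
grip_width: 0.821
grip_force: 15.6
```

Both sectors yielded (about 10 N during travel) and then hit the hard stop. Next pair.

jog_arm([
  [0.82,[0,0,-0.04],0],
  [0.82,[0,0,-0.04],0.333],
  [0.82,[0,0,-0.04],0.333],
  [0.82,[0,0,-0.04],0.333],
  [0.82,[0,0,-0.04],0.333],
  [0.82,[0,0,-0.04],0.333],
  [0.82,[0,0,-0.04],0.333],
  [0.82,[0,0,-0.04],0.333],
  [0.82,[0,0,-0.04],0.333],
  [0.82,[0,0,-0.04],0.333],
])

```text
time_s: 39.75
tcp_pos: [0.6108, 0.3033, 0.0765]
eef_rot: [3.142, -0.0, 0.926]
ft_force: [-0.1, 0.1, -1.2]
grip_width: 0.816
grip_force: 0.0
```

```bash
python3 -c "
from ins import *
rel((.611,.303,.067,53))
b=shot('scene');print(kn(b,(.6108,.303)))"
```

```text
t 39.75 tcp [0.6108 0.3033 0.0765] yaw 53.03 F [-0.1  0.1 -1.2] grip 0.816 0.0
(0.611, 0.303, 0.067, 53) [-0.0002, 0.0007, 0.0158] 0.0002
(array([393.11636374, 278.78081673]), np.float64(79.47222222222221), array([0.6107522 , 0.30489561, 0.09      ]))
```

jog_arm([
  [0.82,[0,0,0.01],0],
  [0.82,[0,0,0.016],0],
  [0.82,[0,0,0.019],0],
  [0.82,[0,0,0.022],0],
  [0.82,[0,0,0.025],0],
  [0.82,[0,0,0.028],0],
  [0.82,[0,0,0.028],0],
])

```text
time_s: 40.67
tcp_pos: [0.6104, 0.3033, 0.0616]
eef_rot: [-3.141, 0.001, 0.925]
ft_force: [-4.4, -1.7, 8.7]
grip_width: 0.818
grip_force: 4.3
```

jog_arm([
  [0.82,[0,0,0.002],0],
  [0.82,[0,0,0.004],0],
  [0.82,[0,0,0.006],0],
  [0.82,[0,0,0.006],0],
])

```text
time_s: 41.18
tcp_pos: [0.6105, 0.3034, 0.061]
eef_rot: [-3.141, 0.002, 0.925]
ft_force: [-10.2, -4.3, 19.7]
grip_width: 0.819
grip_force: 9.8
```

jog_arm([
  [0.82,[0,0,0.002],0],
  [0.82,[0,0,0.004],0],
  [0.82,[0,0,0.005],0],
  [0.82,[0,0,0.005],0],
])

```text
time_s: 41.68
tcp_pos: [0.6106, 0.3034, 0.0607]
eef_rot: [-3.141, 0.002, 0.925]
ft_force: [-14.3, -5.5, 30.3]
grip_width: 0.822
grip_force: 15.0
```

Same stop height (.0607). For the third pair, yaw goes to about -7°.

jog_arm([
  [0.82,[0,0,-0.04],0],
  [0.82,[0,0,-0.04],0.333],
  [0.82,[0,0,-0.04],0.333],
  [0.82,[0,0,-0.04],0.333],
  [0.82,[0,0,-0.04],0.333],
  [0.82,[0,0,-0.04],0.333],
  [0.82,[0,0,-0.04],0.333],
  [0.82,[0,0,-0.04],0.333],
  [0.82,[0,0,-0.04],0.333],
  [0.82,[0,0,-0.04],0.333],
])

```text
time_s: 42.92
tcp_pos: [0.6108, 0.3033, 0.0771]
eef_rot: [-3.142, -0.0, -0.121]
ft_force: [-0.3, 0.2, 0.1]
grip_width: 0.819
grip_force: 0.0
```

```bash
python3 -c "
from ins import *
rel((.611,.303,.067,-7))
b=shot('scene');print(kn(b,(.6108,.303)))"
```

```text
t 42.92 tcp [0.6108 0.3033 0.0771] yaw -6.91 F [-0.3  0.2  0.1] grip 0.819 0.0
(0.611, 0.303, 0.067, -7) [0.0005, 0.0005, 0.0168] 0.0005
(array([396.04901961, 275.42156863]), np.float64(1.888888888888889), array([0.59837421, 0.30563998, 0.09      ]))
```

jog_arm([
  [0.82,[0,0,0.01],0],
  [0.82,[0,0,0.016],0],
  [0.82,[0,0,0.019],0],
  [0.82,[0,0,0.022],0],
  [0.82,[0,0,0.025],0],
  [0.82,[0,0,0.028],0],
  [0.82,[0,0,0.028],0],
])

```text
time_s: 43.85
tcp_pos: [0.6105, 0.3032, 0.0621]
eef_rot: [3.141, 0.001, -0.121]
ft_force: [-4.4, -1.6, 8.5]
grip_width: 0.823
grip_force: 4.4
```

jog_arm([
  [0.82,[0,0,0.002],0],
  [0.82,[0,0,0.004],0],
  [0.82,[0,0,0.005],0],
  [0.82,[0,0,0.005],0],
])

```text
time_s: 44.35
tcp_pos: [0.6106, 0.3033, 0.0611]
eef_rot: [3.141, 0.001, -0.121]
ft_force: [-7.7, -3.9, 15.6]
grip_width: 0.819
grip_force: 8.0
```

jog_arm([
  [0.82,[0,0,0.002],0],
  [0.82,[0,0,0.004],0],
  [0.82,[0,0,0.006],0],
  [0.82,[0,0,0.006],0],
])

```text
time_s: 44.85
tcp_pos: [0.6107, 0.3034, 0.0608]
eef_rot: [3.14, 0.002, -0.121]
ft_force: [-12.7, -5.7, 28.1]
grip_width: 0.816
grip_force: 14.2
```

jog_arm([
  [0.82,[0,0,-0.05],0],
  [0.82,[0,0,-0.1],0],
  [0.82,[0,0,-0.16],0],
  [0.82,[0,0,-0.16],-0.5],
  [0.82,[-0.18,0,-0.16],-0.5],
  [0.82,[-0.28,0,-0.16],-0.5],
  [0.82,[-0.28,0,-0.16],-0.5],
  [0.82,[-0.28,0,-0.16],-0.5],
  [0.82,[-0.28,0,-0.16],-0.5],
  [0.82,[-0.28,0,-0.16],-0.5],
])

```text
time_s: 46.1
tcp_pos: [0.4437, 0.3237, 0.1496]
eef_rot: [-3.142, 0.0, 1.198]
ft_force: [-0.2, 0.2, 0.5]
grip_width: 0.818
grip_force: 0.0
```

jog_arm([
  [1,[0,0,0],0],
  [1,[0,0,0],0],
])

```text
time_s: 46.35
tcp_pos: [0.4439, 0.3236, 0.1495]
eef_rot: [-3.141, 0.0, 1.188]
ft_force: [0.1, -0.1, -1.1]
grip_width: 1.003
grip_force: 0.0
```

```bash
python3 -c "
from ins import *
rel()
b=shot('scene');a=shot('top')
x=(.6108,.303)
print(kn(a,x));print(kn(b,x))
A=cv2.resize(a['color'][130:190,180:240],(390,390),interpolation=cv2.INTER_CUBIC)
u,v=388,286;B=cv2.resize(b['color'][v-32:v+32,u-32:u+32],(390,390),interpolation=cv2.INTER_CUBIC)
cv2.imwrite('pics/i3.png',np.hstack([A,B]))"
```

```text
t 46.35 tcp [0.4439 0.3236 0.1495] yaw 68.09 F [ 0.1 -0.1 -1.1] grip 1.003 0.0
(array([208.10218432, 158.88479952]), np.float64(61.888888888888886), array([0.61622934, 0.30434185, 0.09      ]))
(array([392.72294372, 278.47878788]), np.float64(85.55555555555556), array([0.61068195, 0.30368878, 0.09      ]))
```

View pics/i3.png

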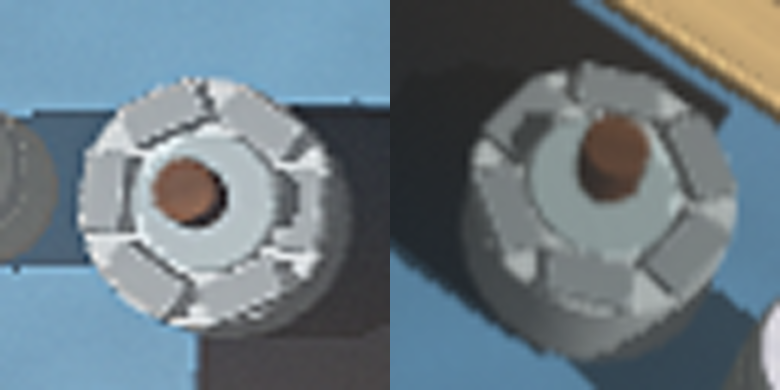

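All six sectors reached the same stop height, and the insert has not moved or rotated. The dark patch on the right sector is the knob's shadow. Next I'll grip the knob, closing along y.

```bash
python3 -c "
from h import *
rel((.611,.303,.145,0))"
```

```text
t 46.45 tcp [0.444  0.3236 0.1496] yaw 68.14 F [0.2 0.4 0.5] grip 1.003 0.0
(0.611, 0.303, 0.145, 0) [0.0717, 0.2711, 0.0076] 0.3786
```

jog_arm([
  [0.8,[0.0717,0.2711,0],0.3786],
  [0.8,[0.0717,0.2711,0],0.3786],
  [0.8,[0.0717,0.2711,0],0.3786],
  [0.8,[0.0717,0.2711,0],0.3786],
  [0.8,[0.0717,0.2711,0],0.3786],
  [0.8,[0.0717,0.2711,0],0.3786],
  [0.8,[0.0717,0.2711,0],0.3786],
  [0.8,[0.0717,0.2711,0],0.3786],
  [0.8,[0.0717,0.2711,0],0.3786],
  [0.8,[0.0717,0.2711,0],0.3786],
])

```text
time_s: 47.7
tcp_pos: [0.611, 0.3033, 0.1497]
eef_rot: [3.142, 0.0, 0.002]
ft_force: [-0.3, -0.8, -0.0]
grip_width: 0.8
grip_force: 0.0
```

```bash
python3 -c "
from h import *
rel((.611,.303,.075,0))"
```

```text
t 47.7 tcp [0.611  0.3033 0.1497] yaw 0.11 F [-0.3 -0.8 -0. ] grip 0.8 0.0
(0.611, 0.303, 0.075, 0) [-0.0, 0.0006, 0.1244] 0.0006
```

jog_arm([
  [0.8,[0,0,0.06],0],
  [0.8,[0,0,0.11],0],
  [0.8,[0,0,0.122],0],
  [0.8,[0,0,0.122],0],
  [0.5,[0,0,0.122],0],
  [0.35,[0,0,0.122],0],
  [0.25,[0,0,0.122],0],
  [0.2,[0,0,0.122],0],
  [0.2,[0,0,0.122],0],
])

```text
time_s: 48.82
tcp_pos: [0.6121, 0.3043, 0.0784]
eef_rot: [-3.14, -0.003, 0.002]
ft_force: [-0.5, 2.9, 5.6]
grip_width: 0.305
grip_force: 59.1
```

```bash
python3 -c "
from ins import *
rel((.5857,.008,.075,0))
a=shot('top');b=shot('scene')
g=a['color'];print([circ(a,(314.5,173.5),.006).round(4)],[circ(b,px(b,[[.5866,.0085,.006]])[0],.006).round(4)])"
```

```text
t 48.83 tcp [0.6121 0.3043 0.0784] yaw 0.1 F [-0.5  2.9  5.6] grip 0.305 59.1
(0.5857, 0.008, 0.075, 0) [-0.0449, 0.4938, 0.0046] 0.0006
[array([0.5883, 0.0064])] [array([0.587 , 0.0084])]
```

jog_arm([
  [0.2,[-0.004,0.02,0],0],
  [0.2,[-0.008,0.05,0],0],
  [0.2,[-0.012,0.09,0],0],
  [0.2,[-0.016,0.13,0],0],
  [0.2,[-0.02,0.17,0],0],
  [0.2,[-0.024,0.21,0],0],
  [0.2,[-0.027,0.24,0],0],
  [0.2,[-0.03,0.26,0],0],
  [0.2,[-0.03,0.26,0],0],
])

```text
time_s: 50.05
tcp_pos: [0.5951, 0.1474, 0.0783]
eef_rot: [-3.14, -0.004, 0.001]
ft_force: [1.1, 2.0, 5.8]
grip_width: 0.306
grip_force: 60.1
```

```bash
python3 -c "
from ins import *
rel((.5857,.008,.0784,0))"
```

```text
t 50.05 tcp [0.5951 0.1474 0.0783] yaw 0.04 F [1.1 2.  5.8] grip 0.306 60.1
(0.5857, 0.008, 0.0784, 0) [-0.0158, 0.2323, -0.0004] 0.0002
```

jog_arm([
  [0.2,[-0.003,0.02,0],0],
  [0.2,[-0.006,0.05,0],0],
  [0.2,[-0.009,0.09,0],0],
  [0.2,[-0.011,0.13,0],0],
  [0.2,[-0.013,0.17,0],0],
  [0.2,[-0.014,0.2,0],0],
  [0.2,[-0.015,0.22,0],0],
  [0.2,[-0.015,0.231,0],0],
  [0.2,[-0.015,0.231,0],0],
  [0.2,[-0.015,0.231,0],0],
])

```text
time_s: 51.3
tcp_pos: [0.5862, 0.01, 0.0784]
eef_rot: [-3.139, -0.004, 0.001]
ft_force: [-0.0, 4.7, 6.3]
grip_width: 0.308
grip_force: 60.4
```

jog_arm([
  [0.4,[0,0,0],0],
  [0.8,[0,0,0],0],
  [0.8,[0,0,0],0],
  [0.8,[0,0,-0.06],0],
  [0.8,[0,0,-0.14],0],
  [0.8,[-0.1,0,-0.16],0],
  [0.8,[-0.2,0,-0.18],0],
  [0.8,[-0.3,0,-0.2],0],
  [0.8,[-0.32,0,-0.2],0],
  [0.8,[-0.32,0,-0.2],0],
])

```text
time_s: 52.55
tcp_pos: [0.3925, 0.0082, 0.1966]
eef_rot: [3.141, -0.001, 0.001]
ft_force: [0.8, 0.2, 0.2]
grip_width: 0.801
grip_force: 0.0
```

Run:
```python
from ins import *
rel()
a=shot('top');b=shot('scene')
print('knob',kn(a,(.586,.008)),kn(b,(.586,.008)))
print([(round(d['p'],2),d['xy']) for d in arm.look_for(a,'insert')[:1]])
A=cv2.resize(a['color'][140:210,280:350],(390,390),interpolation=cv2.INTER_CUBIC)
u,v=px(b,[[.586,.008,.04]])[0].astype(int);B=cv2.resize(b['color'][v-35:v+35,u-35:u+35],(390,390),interpolation=cv2.INTER_CUBIC);print(u,v)
cv2.imwrite('pics/f1.png',np.hstack([A,B]))
u,v=px(b,[[.582,-.226,.04]])[0].astype(int);cv2.imwrite('pics/f2.png',cv2.resize(b['color'][v-16:v+16,u-16:u+16],(390,390),interpolation=cv2.INTER_CUBIC))
```

```text
t 52.55 tcp [0.3925 0.0082 0.1966] yaw 0.07 F [0.8 0.2 0.2] grip 0.801 0.0
knob (array([313.93597064, 169.32191408]), np.float64(68.11111111111111), array([0.58943116, 0.00794834, 0.09      ])) (array([309.61149003, 212.03838755]), np.float64(79.41666666666667), array([0.58682379, 0.00899427, 0.09      ]))
[(0.55, [0.4916, 0.4358])]
310 221
```

View pics/f1.png

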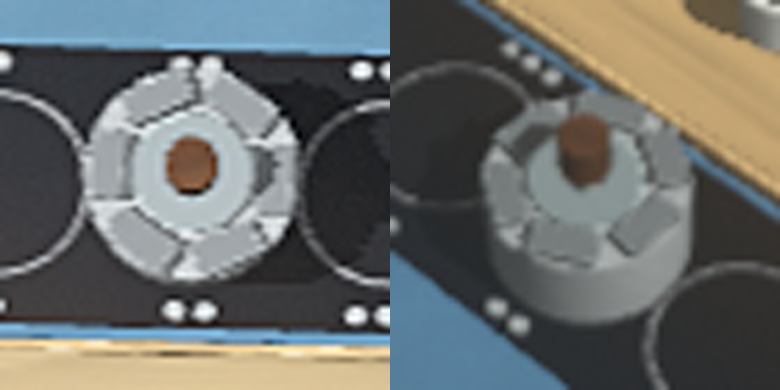

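The insert is within about 1.5 mm of circle2's centre, with its edge midway between the neighbouring circles. One last look at the cone.

View pics/f2.png

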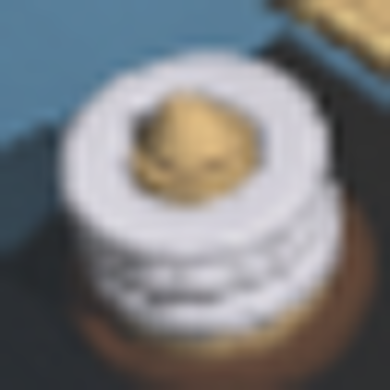

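```bash
cat > tilt.py <<'E'
from ins import *
b=shot('scene');s=8;h=14
u,v=px(b,[[.581,-.2235,.05]])[0].astype(int)
c=cv2.resize(b['color'][v-h:v+h,u-h:u+h],None,fx=s,fy=s,interpolation=cv2.INTER_LINEAR)
hs=cv2.cvtColor(c,cv2.COLOR_BGR2HSV);m=((hs[...,1]<50)&(hs[...,2]>110)).astype(np.uint8)
cs,_=cv2.findContours(m,0,2);o=np.zeros_like(m);cv2.drawContours(o,[max(cs,key=cv2.contourArea)],-1,1,-1)
def ring(M,x,y,z,tx,ty,r=.034):
    X=np.vstack([np.c_[x+r*np.cos(TH),y+r*np.sin(TH),z+k+tx*r*np.cos(TH)+ty*r*np.sin(TH)] for k in (0,.01)])
    q=(px(b,X)-[u-h,v-h]+.5)*s;cv2.fillPoly(M,[cv2.convexHull(q.astype(np.float32)).astype(np.int32)],1)
def f(a):
    M=np.zeros_like(o);x,y=a[0]/1000,a[1]/1000
    ring(M,x,y,.026,0,0);ring(M,x,y,.039,0,0);ring(M,a[2]/1000,a[3]/1000,a[4]/1000,a[5]/100,a[6]/100)
    return (M!=o).sum()/s/s
best=None
for z0 in (52,55,59):
  for t in ((0,0),(5,5),(-5,5),(5,-5),(-5,-5)):
    r=minimize(f,[582,-223.5,582,-223.5,z0,*t],method='Nelder-Mead',options=dict(maxiter=500,initial_simplex=np.array([582,-223.5,582,-223.5,z0,*t])+np.vstack([np.zeros(7),np.diag([2,2,2,2,3,4,4])])))
    if best is None or r.fun<best.fun:best=r
print('free',best.x.round(2),best.fun,o.sum()/s/s)
r=minimize(lambda a:f([*a,52,0,0]),[582,-223.5,582,-223.5],method='Nelder-Mead',options=dict(initial_simplex=np.array([582,-223.5,582,-223.5])+np.vstack([np.zeros(4),np.diag([2,2,2,2])])));print('level52',r.x.round(2),r.fun)
E
python3 tilt.py
```

```text
free [ 580.37 -226.12  583.97 -223.28   58.67    8.      7.75] 17.078125 425.890625
level52 [ 580.11 -226.31  581.84 -226.05] 18.5625
```

Level-at-step-2 fits as well as the free model (18.6 vs 17.1 px), but a slight tilt can't be ruled out. I'll feel it with a gentle press from the fingertips straddling the nose.

```bash
python3 -c "
from h import *
rel((.5818,-.2267,.14,0))"
```

```text
t 52.75 tcp [0.3938 0.0082 0.1966] yaw 0.09 F [ 0.  -0.1 -0.8] grip 0.798 0.0
(0.5818, -0.2267, 0.14, 0) [0.3128, 0.392, 0.0942] 0.0005
```

jog_arm([
  [0.55,[0.3128,0.392,0],0],
  [0.55,[0.3128,0.392,0],0],
  [0.55,[0.3128,0.392,0],0],
  [0.55,[0.3128,0.392,0],0],
  [0.55,[0.3128,0.392,0],0],
  [0.55,[0.3128,0.392,0.05],0],
  [0.55,[0.3128,0.392,0.11],0],
  [0.55,[0.3128,0.392,0.16],0],
  [0.55,[0.3128,0.392,0.16],0],
  [0.55,[0.3128,0.392,0.16],0],
])

```text
time_s: 54.0
tcp_pos: [0.5817, -0.227, 0.1009]
eef_rot: [3.141, -0.001, 0.002]
ft_force: [0.5, -0.1, 0.5]
grip_width: 0.55
grip_force: 0.0
```

```bash
python3 -c "
from h import *
rel((.5818,-.2267,.066,0))"
```

```text
t 54.0 tcp [ 0.5817 -0.227   0.1009] yaw 0.1 F [ 0.5 -0.1  0.5] grip 0.55 0.0
(0.5818, -0.2267, 0.066, 0) [0.0002, -0.0005, 0.0582] 0.0006
```

jog_arm([
  [0.55,[0,0,0.03],0],
  [0.55,[0,0,0.05],0],
  [0.55,[0,0,0.056],0],
  [0.55,[0,0,0.059],0],
  [0.55,[0,0,0.062],0],
  [0.55,[0,0,0.062],0],
])

```text
time_s: 54.75
tcp_pos: [0.5808, -0.2266, 0.0636]
eef_rot: [3.141, -0.0, 0.002]
ft_force: [-0.1, -0.6, 0.3]
grip_width: 0.546
grip_force: 0.0
```

jog_arm([
  [0.55,[0,0,0.003],0],
  [0.55,[0,0,0.006],0],
  [0.55,[0,0,0.006],0],
])

```text
time_s: 55.12
tcp_pos: [0.5806, -0.2265, 0.0597]
eef_rot: [3.142, -0.0, 0.002]
ft_force: [-0.7, 0.4, 0.1]
grip_width: 0.552
grip_force: 0.0
```

jog_arm([
  [0.55,[0,0,0.003],0],
  [0.55,[0,0,0.006],0],
  [0.55,[0,0,0.006],0],
])

```text
time_s: 55.5
tcp_pos: [0.5807, -0.2266, 0.0594]
eef_rot: [-3.141, 0.001, 0.002]
ft_force: [-6.5, 2.8, 15.6]
grip_width: 0.549
grip_force: 7.7
```

Hard contact at TCP .0595, where a ring top at .062 should be. Next the perpendicular direction.

jog_arm([
  [0.55,[0,0,-0.04],0],
  [0.55,[0,0,-0.04],-0.5],
  [0.55,[0,0,-0.04],-0.5],
  [0.55,[0,0,-0.04],-0.5],
  [0.55,[0,0,-0.04],-0.5],
  [0.55,[0,0,-0.04],-0.5],
  [0.55,[0,0,-0.04],-0.5],
  [0.55,[0,0,-0.04],-0.5],
  [0.55,[0,0,-0.04],-0.5],
  [0.55,[0,0,-0.04],-0.5],
])

```text
time_s: 56.75
tcp_pos: [0.5805, -0.2265, 0.0799]
eef_rot: [-3.141, -0.0, 1.575]
ft_force: [0.3, 0.6, -0.5]
grip_width: 0.55
grip_force: 0.0
```

jog_arm([
  [0.55,[0,0,0.02],0],
  [0.55,[0,0,0.034],0],
  [0.55,[0,0,0.038],0],
  [0.55,[0,0,0.04],0],
  [0.55,[0,0,0.04],0],
])

```text
time_s: 57.38
tcp_pos: [0.5802, -0.2263, 0.0594]
eef_rot: [-3.139, -0.001, 1.572]
ft_force: [-8.6, 5.0, 20.0]
grip_width: 0.551
grip_force: 10.0
```

jog_arm([
  [0.55,[0,0,-0.05],0],
  [0.55,[0,0,-0.1],0],
  [0.55,[0,0,-0.18],0],
  [0.55,[0.1,0,-0.2],0],
  [0.55,[0.16,-0.2,-0.2],0],
  [0.55,[0.16,-0.3,-0.2],0],
  [0.55,[0.16,-0.34,-0.2],0],
  [0.55,[0.16,-0.34,-0.2],0],
  [0.55,[0.16,-0.34,-0.2],0],
])

```text
time_s: 58.5
tcp_pos: [0.375, -0.1304, 0.1752]
eef_rot: [-3.141, -0.0, 1.571]
ft_force: [-0.7, -0.7, 0.2]
grip_width: 0.548
grip_force: 0.0
```

```bash
python3 tilt.py
python3 - <<'E'
from ins import *
rel()
a=shot('top');b=shot('scene')
print('knob',kn(a,(.586,.008))[2],kn(b,(.586,.008))[2])
c=np.hstack([cv2.resize(b['color'][165:195,240:270],(390,390),interpolation=cv2.INTER_CUBIC),cv2.resize(a['color'][160:190,380:410],(390,390),interpolation=cv2.INTER_CUBIC)])
cv2.imwrite('pics/f3.png',c)
E
```

```text
free [ 580.38 -226.16  583.91 -223.57   56.91    3.41    4.76] 17.140625 425.0
level52 [ 580.37 -226.09  582.15 -226.29] 18.96875
t 58.55 tcp [ 0.3764 -0.1308  0.1759] yaw 90.03 F [ 1.1 -0.8  1.3] grip 0.55 0.0
knob [0.58941703 0.00795116 0.09      ] [0.58683887 0.00897001 0.09      ]
```

View pics/f3.png

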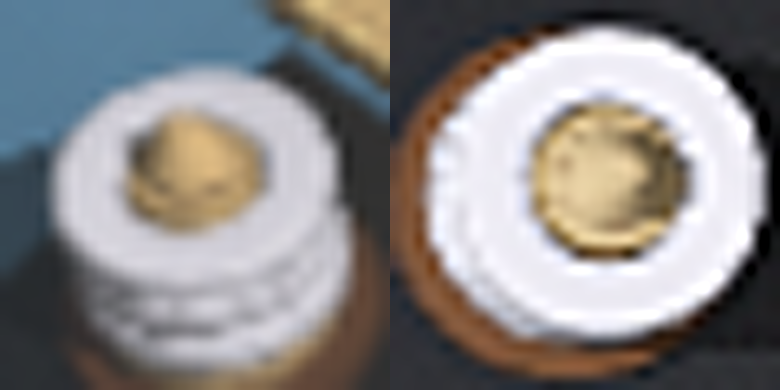

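Contact comes at the same height in both directions, so ring2 is level and seated. The insert has not moved. I'm handing in.

```bash
python3 -c "
from bench import arm
print(arm.finish_job())"
```

```text
the job is handed in; nothing more can be done
None
```

I handed the job in: rings 4, 3 and 2 sit level on steps 4, 3 and 2, all six gasket sectors were pressed to their stop, and the insert was then slid along the hob to circle2, about 1.5 mm off centre. I haven't seen a verdict.

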